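# Fetch the hemmed-in bearing

## Task

The ball bearing on the plywood board is hemmed in by the gear stack, the ring gear and the spray can. Set all three aside upright on the blue side mat, then lay the bearing flat in the centre of the round steel press plate, and only then put the three back on the board, each upright on the very place where it stood before. Do not knock any of them over, and leave the oil bottle and the tape roll alone.

Things in the scene. Friction and masses are not known exactly. Their poses are not given: they have to be found in the camera images.
- storage_board: Fixed plywood board, 150 (x) x 220 (y) mm, 10 mm thick, with four ring marks. Origin at bench level under the bearing's mark, z up; the wood reaches x -95 to +55, y -110 to +110 mm. The other marks are at (-66, 0), (-5, 66) and (-5, -66) mm; which part stands on which changes from start to start (upright, within some 3 mm of the mark).
- side_mat: Fixed side mat, blue with a black border, 150 (x) x 220 (y) mm, 4 mm thick; origin in its middle on the bench surface, z up. It is empty at the start and has room for all three parts; a part counts as on it when it stands on it with its centre at least about 3 mm inside the edge.
- press_plate: Fixed round steel press plate, 80 mm in diameter, 12 mm high, with a circle and a black dot marking its centre; origin at the centre of its underside on the bench, z up.
- bearing: Loose steel ball bearing, 47 mm outside diameter, 15 mm high, 0.21 kg, lying flat; origin at the centre of its underside, z along its axis (up). To be fetched; take it across the outer rim.
- gear_stack: Loose dark steel stack of gears on a hub, 114 mm high, about 0.7 kg, standing upright; origin at the centre of its underside, z up. Round; outside diameter 65 mm from 0 to 26 mm height, 66 mm from 42 to 58 mm, 60 mm from 66 to 92 mm, 50 mm from 100 to 114 mm.
- ring_gear: Loose dark steel low gear, 36 mm high, 0.55 kg, standing with its teeth down; origin at the centre of its underside, z up. Round; toothed rim 70 mm in diameter up to 22 mm height, above it a plain hub 50 mm in diameter from 22 to 36 mm.
- spray_can: Loose closed white spray can, 162 mm high, 0.2 kg, upright; origin at the centre of its underside, z up. Round, about 50 mm in diameter over its whole height.
- oil_bottle: Bystander, leave alone: cream squeeze oil bottle with a red spout, 52 mm in diameter, 176 mm high, standing farther back; origin at the centre of its underside.
- tape_roll: Bystander, leave alone: roll of beige masking tape, 100 mm in diameter, 25 mm high, lying behind the work to the right; origin at the centre of its underside.
There are look-alikes about, which are no part of the job. Several things have the shape of the bearing; the one meant has the colours described above.

How it is judged:
By the outcome, as a careful person would: the job done as asked, in the order asked, and still so for the second after the job is handed in, with the robot touching nothing.
It also fails if it takes over 136 s, if anything falls off the work surface, if the arm or the gripper's body presses on something with over 40 N, if the wrist force passes 120 N, or if a joint passes its speed limit or range.

## Robot

A 6-joint arm with a two-finger parallel gripper is mounted at the origin on a cart in front of the work surface, level with it; the furniture and walls round the work are solid. World frame = base frame: x ahead of the robot, y to its left, z up, the work surface at z = 0. Lengths are in m, angles in degrees, forces in N, time in s.
With the tool pointing down it reaches from about 0.375 to 0.9 m from the base axis. Payload 3.1 kg.
Tool frame: the origin (TCP) lies on the mounting face of the last link; the fingertips stand 182 mm ahead of it and the grasp point (between the pads) lies 164 mm ahead of it; z points along the fingers, y is the line along which they close (so a half turn about z gives the same grasp; the last joint's range is limited). The gripper opens to 87 mm and grips with 3 to 60 N. Pads are 19 mm wide; open, the fingers measure 117 mm over their backs; the gripper's body (75 mm by 190 mm) begins 51 mm behind the grasp point.
Start: joints at [64.544, 30.224, 82.088, -0, 67.689, -10.227], TCP at [0.164, 0.603, 0.405] pointing down, gripper open.
Joint ranges: [-176.69, 176.69], [-43.24, 126.21], [12.49, 139.97], [-82, 262], [0, 151.66], [-163.58, 163.58]. Speed limits (degrees/s): [159.86, 159.86, 180, 180, 180, 180].

## Interface

Orientations are given as [roll, pitch, yaw] about the fixed x, y, z axes, in that order (R = Rz(yaw) Ry(pitch) Rx(roll)).
In Python, from rig import bot gives the robot as it stands.
- The arm moves only by the tool creep_tool, called after "Emit:" by a JSON object that holds its "fn" and its "kwargs", one argument or row to a line. Schema: {"type":"object","properties":{"plan":{"type":"object","properties":{"rows":{"type":"array","items":{"type":"array","items":{"type":"number"},"minItems":7,"maxItems":7},"minItems":1,"maxItems":8}},"additionalProperties":false,"required":["rows"]},"force":{"type":"number"},"only":{"type":"string"},"quiet":{"type":"boolean"},"lines":{"type":"string"}},"required":["plan"],"additionalProperties":false}. plan is an object whose key "rows" holds a list of rows, 1 to 8 of them, each of 7 numbers: a rotation vector rx, ry, rz in degrees, then dx, dy, dz in m, then the finger opening in m; each row is the pose to reach, as a shift and turn from the pose commanded when the call began, along the tool's axes at that moment; what a row does not reach only later rows make up. A row lasts 1/12 s, in which the tool goes at most 0.0417 m and 7.16 degrees, less where a joint would pass 70% of its speed; a pose out of reach is approached as far as the arm can. The fingers move at their own pace and stop on an object; force is the grip in N (left out, the last holds). Time passes only in rows, so rows that do not move let the fingers close. The tool returns the time, the measured TCP pose, the force, the opening and the grip force at its end. only (a regular expression) keeps the lines of the reply that match it, lines (a string "A,B") keeps lines A to B, and quiet returns only ok. Input that does not fit is refused with a message, and nothing moves.
- bot.read_state(): the state, without advancing time (a new reading comes with each control period).
- bot.capture(name): name is "side" or "top"; returns a dict with "img" (384x512x3 uint8, red, green, blue), "range_z" (384x512 float32, m along the optical axis (not along the pixel's ray), 0 where there is no reading), "vertical_fov" (degrees; the focal length in pixels is half the picture's height over the tangent of half this angle, whatever the lens; pixels are square), "cx", "cy" (the principal point, pixels), "R" (3x3) and "t" (3): a world point X has camera coordinates R X + t. Camera axes: x right, y down, z forward; pixel columns grow to the right and rows downward; lengths in m; the calibration is good to about 2 mm. A picture is of the moment at which its call begins.
- bot.job_done(): hands the job in; it is judged then, once.
Trained networks look in the newest picture that a camera, given by its name, has taken for a name from the list of things; names that differ only in an ending like _2 or _b are one class to them, and where a whole thing is asked for, a point or a joint stands for the part that bears it (a point fixed in the world has none). Each returns a list of dicts, best first, with "score" (0 to 1); they miss things now and then, are a little off and sometimes report something else, mostly with a low value. They report only what shows in the picture. A call takes as long as a camera call. They do not tell look-alikes from the thing itself.
- bot.find_in(camera, name): "xy" ([column, row] in pixels, amid what is visible of it).
The state is a dict: "clock": time; "joints": joint angles; "qd": joint speeds; "joint_torque": joint torques, N m; "eef_pos": TCP position; "tcp_rot": TCP orientation; "wrist_force": force on the tool from outside, world axes, zero at the start; "ft_torque": the same for the moment, N m; "grip_width": finger opening in m; "grip_force": force on a finger pad.
Only numpy, scipy, OpenCV 4.12 (cv2) and the standard library are available. Lean on these libraries where they do the work, as an engineer would, in place of code of your own. Each camera call takes 0.05 s, during which the arm holds its last target. There are 200 camera calls.

## Working session

There is one attempt and no reset: what is moved stays moved. The work goes in short steps, Python scripts to look and compute and a tool call to move; the robot and the scene stay as the last step left them, time stands still between calls to the robot, and variables do not carry over. Pictures are saved under pics/ and viewed, at most 14 in all, crops included, and the job is handed in when it is done.

```bash
mkdir -p pics; ls
```

Create h.py:
```python
import numpy as np, cv2
from rig import bot
def K(c):
    f=c["img"].shape[0]/2/np.tan(np.radians(c["vertical_fov"])/2); return f,c["cx"],c["cy"]
def pt(c,u,v,z=None):
    f,cx,cy=K(c); d=z if z else c["range_z"][int(round(v)),int(round(u))]
    return c["R"].T@(np.array([(u-cx)/f*d,(v-cy)/f*d,d])-c["t"])
def onz(c,u,v,h):
    f,cx,cy=K(c); o=-c["R"].T@c["t"]; r=c["R"].T@np.array([(u-cx)/f,(v-cy)/f,1]); return o+r*(h-o[2])/r[2]
def px(c,X):
    f,cx,cy=K(c); p=c["R"]@np.array(X)+c["t"]; return [round(float(f*p[0]/p[2]+cx),1),round(float(f*p[1]/p[2]+cy),1)]
def cloud(c):
    f,cx,cy=K(c); d=c["range_z"]; v,u=np.mgrid[:d.shape[0],:d.shape[1]]
    P=np.stack([(u-cx)/f*d,(v-cy)/f*d,d],-1)
    return (P-c["t"])@c["R"], d>0
def save(n,im): cv2.imwrite("pics/"+n+".png",im[...,::-1])
```

Run:
```python
from h import *
np.set_printoptions(precision=4,suppress=True)
s=bot.read_state(); print({k:s[k] for k in("clock","eef_pos","tcp_rot","grip_width","wrist_force")})
for n in("side","top"):
    c=bot.capture(n); save(n+"0",c["img"]); print(n,-c["R"].T@c["t"],c["R"][2],K(c))
    for k in"storage_board side_mat press_plate bearing gear_stack ring_gear spray_can oil_bottle tape_roll".split():
        for r in bot.find_in(n,k)[:4]:
            print(k,np.array(r["xy"]),round(r["score"],2),pt(c,*r["xy"]))
```

```text
pics
{'clock': 0.0, 'eef_pos': array([0.164 , 0.6028, 0.4038]), 'tcp_rot': array([-179.8781,   -0.0215,  164.7744]), 'grip_width': 0.08705551894918521, 'wrist_force': array([-0.3158,  0.8234,  0.7036])}
side [0.3273 0.6917 0.4786] [ 0.3023 -0.8288 -0.4709] (np.float64(453.7822108085343), 247.98220596527298, 179.51209378975875)
storage_board [338.4 187. ] 0.64 [ 0.435  -0.1611  0.0103]
side_mat [213.2 241.8] 0.72 [0.6118 0.0958 0.0037]
press_plate [276.4 189.6] 0.81 [ 0.5545 -0.1035  0.0135]
bearing [326.7 232.8] 0.69 [0.4276 0.0024 0.0024]
bearing [213.8 240.5] 0.49 [0.6123 0.0919 0.0037]
gear_stack [359.9 160.2] 0.55 [ 0.3976 -0.1655  0.0767]
ring_gear [379.5 160.5] 0.51 [ 0.3637 -0.275   0.0311]
spray_can [316.1 147. ] 0.77 [ 0.488  -0.1624  0.0948]
oil_bottle [161.2 155.9] 0.81 [ 0.7939 -0.0583  0.0762]
tape_roll [287.  154.6] 0.9 [ 0.5732 -0.2539  0.0246]
top [ 0.4389 -0.0741  0.8633] [ 0.1931 -0.0077 -0.9811] (np.float64(363.5324531738808), 250.8797358239352, 191.5948530110315)
storage_board [320.6 261.6] 0.97 [ 0.4393 -0.2385  0.0091]
side_mat [183.9 191.6] 0.59 [0.6112 0.0806 0.0031]
press_plate [262.5 213.2] 0.86 [ 0.5544 -0.1073  0.0091]
bearing [206.6 267.3] 0.63 [0.4316 0.0239 0.0142]
bearing [317.3 260.4] 0.61 [ 0.4421 -0.2287  0.0219]
gear_stack [307.1 279.3] 0.82 [ 0.4001 -0.2057  0.0073]
ring_gear [334.3 279.4] 0.9 [ 0.4004 -0.2594  0.0454]
spray_can [303.3 236.2] 0.58 [ 0.4881 -0.1793  0.1573]
spray_can [186.  193.7] 0.3 [0.6065 0.0759 0.0003]
oil_bottle [250.7 106.8] 0.69 [ 0.786  -0.0835  0.0933]
oil_bottle [306.2 237.9] 0.66 [ 0.4846 -0.1846  0.1582]
tape_roll [333.8 212.8] 0.57 [ 0.5535 -0.2786 -0.0008]
```

View pics/side0.png

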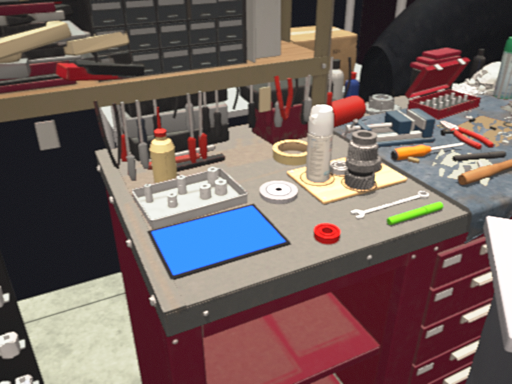

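View pics/top0.png

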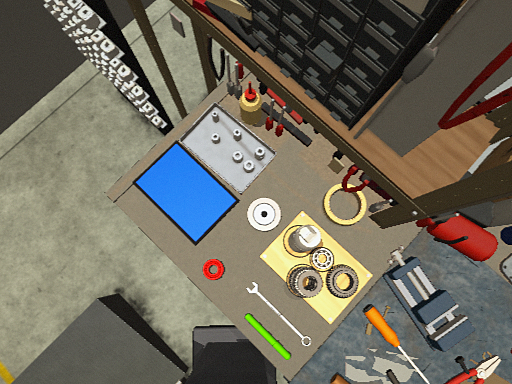

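Side: white can (319,145), dark gear stack (362,160), bearing half hidden at (340,167), ring gear hidden behind the stack. Blue mat is at (215,240) and press plate at (277,190). Top: can (303,238), stack (305,281), ring gear (342,281), bearing (321,259), plate (264,214), mat (186,192).

Bearing candidates: the red ring at top (213,269)/side (326,233), and the steel one on the board at top (321,259). The second fits, being steel and on the board between the three parts.

Create m.py:
```python
from h import *
np.set_printoptions(precision=4,suppress=True)
def circ(xy):
    from scipy.optimize import least_squares
    m=xy.mean(0); r=least_squares(lambda p:np.hypot(*(xy-p[:2]).T)-p[2],[*m,.03],loss="soft_l1",f_scale=.002).x; return r
def rect(c,mask,z):
    cs,_=cv2.findContours(mask.astype(np.uint8),cv2.RETR_EXTERNAL,cv2.CHAIN_APPROX_NONE)
    k=max(cs,key=cv2.contourArea)[:,0]; p=np.array([onz(c,u,v,z)[:2] for u,v in k],np.float32)
    return cv2.minAreaRect(p*1000)
```

Run:
```python
from m import *
for n in("top","side"):
    c=bot.capture(n); P,ok=cloud(c); im=c["img"]; hsv=cv2.cvtColor(im,cv2.COLOR_RGB2HSV)
    near=ok&(P[...,0]>.3)&(P[...,0]<.8)&(P[...,1]>-.4)&(P[...,1]<.25)
    H,S,V=[hsv[...,i] for i in range(3)]
    print(n,"mat",rect(c,near&(H>100)&(H<125)&(S>150)&(abs(P[...,2])<.02),.004))
    B=near&(H>12)&(H<30)&(S>70)&(P[...,2]<.018)&(P[...,1]<-.1)&(P[...,0]<.53)
    print("board",rect(c,cv2.morphologyEx(B.astype(np.uint8),cv2.MORPH_OPEN,np.ones((3,3))),.010))
    bz=P[B][:,2];print("board z",np.median(bz))
    d=near&(abs(P[...,0]-.555)<.06)&(abs(P[...,1]+.105)<.06)&(V>150)&(S<50)
    print("plate",np.median(P[d],0),d.sum())
    for u,v in ([(321,259),(263,214),(280,195)] if n=="top" else [(340,167)]): print(u,v,P[v,u],onz(c,u,v,.025))
    if n=="top":
        for w,(u,v),lo,hi in(("can",(308,236),.15,.17),("stack",(307,279),.108,.13),("ring",(342,279),.038,.055),("bearing",(321,259),.02,.03)):
            m=near.copy(); yy,xx=np.mgrid[:384,:512]; m&=(np.hypot(xx-u,yy-v)<30)
            q=P[m]; print(w,"ztop",np.percentile(q[:,2],99)); q=q[(q[:,2]>lo)&(q[:,2]<hi)]; print(len(q),q.mean(0) if len(q) else 0,cv2.minEnclosingCircle((q[:,:2]*1000).astype(np.float32)) if len(q) else 0)
        save("top_crop",cv2.resize(im[200:320,240:390],None,fx=5,fy=5,interpolation=cv2.INTER_CUBIC))
    else: save("side_crop",cv2.resize(im[90:210,250:420],None,fx=4.5,fy=4.5,interpolation=cv2.INTER_CUBIC))
```

```text
top mat ((612.8434448242188, 77.61671447753906), (207.97238159179688, 137.82955932617188), 45.03700256347656)
board ((448.773681640625, -288.2684326171875), (198.03939819335938, 85.43962860107422), 22.775026321411133)
board z 0.008004771183652622
plate [ 0.5528 -0.1092  0.0103] 847
321 259 [ 0.4452 -0.2398  0.0092] [ 0.4451 -0.2367  0.025 ]
263 214 [ 0.5526 -0.1084  0.0084] [ 0.5503 -0.1078  0.025 ]
280 195 [ 0.5989 -0.151   0.001 ] [ 0.5945 -0.1488  0.025 ]
can ztop 0.17130697238067874
370 [ 0.487  -0.1861  0.1615] ((486.80841064453125, -187.082275390625), 23.201709747314453)
stack ztop 0.12358770801149692
353 [ 0.3994 -0.1915  0.121 ] ((419.0216064453125, -190.06434631347656), 45.38218688964844)
ring ztop 0.1227829709110709
199 [ 0.3957 -0.2808  0.0436] ((395.778076171875, -281.2140197753906), 25.117883682250977)
bearing ztop 0.171241107287491
330 [ 0.437  -0.2448  0.024 ] ((444.084716796875, -234.47877502441406), 64.65706634521484)
side mat ((612.3819580078125, 77.84564208984375), (209.02444458007812, 139.7354278564453), 45.0469970703125)
board ((409.4315185546875, -174.55471801757812), (165.3858184814453, 72.31332397460938), 46.54744338989258)
board z 0.009477772527472348
plate [ 0.5466 -0.0943  0.0011] 1539
340 167 [ 0.4437 -0.2259  0.0255] [ 0.4438 -0.2268  0.025 ]
```

View pics/top_crop.png

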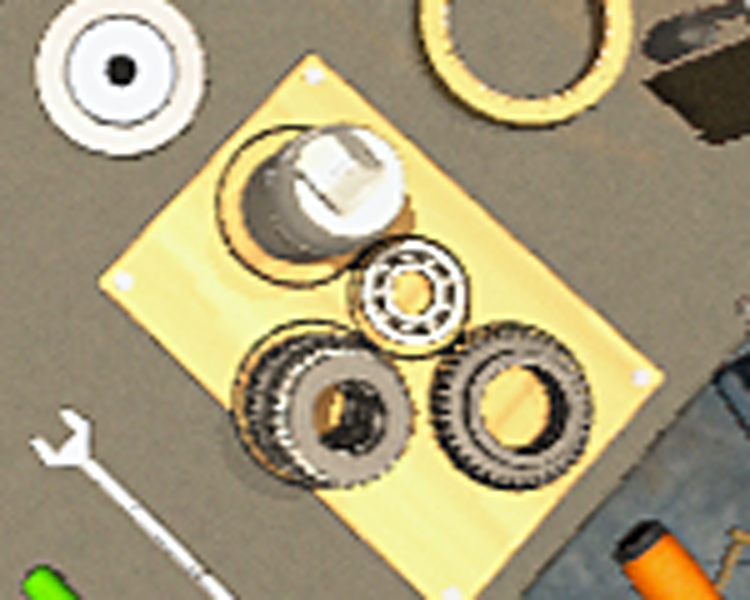

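View pics/side_crop.png

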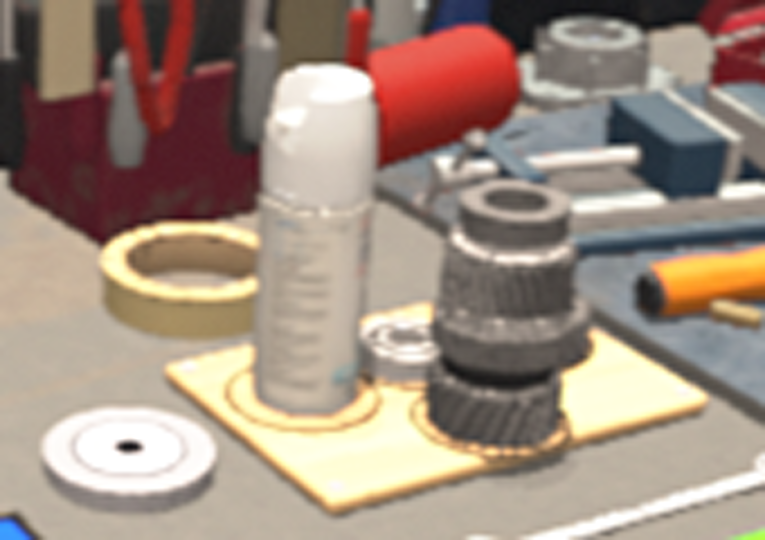

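The crop confirms it: the steel bearing at top (322,259), on the board between the parts. The stack is on the (-66,0) mark, with the can and the ring gear on the side marks. Next I compute the board frame and poses, and check them with an overlay.

Run:
```python
from m import *
c=bot.capture("top"); s=bot.capture("side")
A,B,C=[onz(c,240+u/5-.4,200+v/5-.4,.010)[:2] for u,v in((312,55),(665,378),(100,282))]
print("lenAB",np.linalg.norm(A-B),"AC",np.linalg.norm(A-C))
As,Cs=[onz(s,250+u/4.5-.4,90+v/4.5-.4,.010)[:2] for u,v in((0,0),(165,368))]; Es=onz(s,250+335/4.5-.4,90+508/4.5-.4,.010)[:2];Fs=onz(s,250+707/4.5-.4,90+402/4.5-.4,.010)[:2]
print("top A,B,C",A,B,C,"side left,front,right",Cs,Es,Fs)
ex=(A-C)/np.linalg.norm(A-C); 
y=(A-B)/np.linalg.norm(A-B); print("yaw",np.degrees(np.arctan2(ex[1],ex[0])),np.degrees(np.arctan2(-y[0],y[1])))
a=np.arctan2(ex[1],ex[0])*.4+np.arctan2(-y[0],y[1])*.6
R=np.array([[np.cos(a),-np.sin(a)],[np.sin(a),np.cos(a)]])
O=((A+B)/2-R@[.055,0]); print("origin",O,np.degrees(a))
for m in([-.066,0],[-.005,.066],[-.005,-.066]): print(m,O+R@m)
P,ok=cloud(c)
for w,(u,v),lo,hi,rad in(("can",(308,236),.165,.18,.03),("stack",(311,282),.117,.13,.028),("ring",(342,280),.040,.05,.03),("bearing",(322,259),.018,.03,.026)):
    g=onz(c,u,v,(lo+hi)/2)[:2]
    q=P[ok&(np.hypot(P[...,0]-g[0],P[...,1]-g[1])<rad)&(P[...,2]>lo)&(P[...,2]<hi)]
    print(w,g,len(q),q.mean(0),cv2.minEnclosingCircle((q[:,:2]*1000).astype(np.float32)))
Q,okq=cloud(s)
for w,g in(("can",[.487,-.187]),("stack",O+R@[-.066,0])):
    q=Q[okq&(np.hypot(Q[...,0]-g[0],Q[...,1]-g[1])<.04)]
    for lo,hi in ((.03,.06),(.07,.1),(.11,.128)):
        k=q[(q[:,2]>lo)&(q[:,2]<hi)]; print(w,lo,len(k),circ(k[:,:2]) if len(k)>10 else 0)
    print(np.percentile(q[:,2],[99.5]))
```

```text
lenAB 0.21723451477709474 AC 0.14635291957349847
top A,B,C [ 0.5587 -0.201 ] [ 0.4064 -0.3559] [ 0.4547 -0.098 ] side left,front,right [ 0.5589 -0.1972] [ 0.4512 -0.0891] [ 0.3007 -0.2444]
yaw -44.73583224382165 -44.517891764202915
origin [ 0.4434 -0.2398] -44.60506795605041
[-0.066, 0] [ 0.3964 -0.1935]
[-0.005, 0.066] [ 0.4862 -0.1893]
[-0.005, -0.066] [ 0.3935 -0.2833]
can [ 0.4872 -0.1859] 238 [ 0.4835 -0.192   0.169 ] ((487.4176940917969, -188.77774047851562), 21.514442443847656)
stack [ 0.4    -0.1953] 318 [ 0.3981 -0.1921  0.1217] ((398.1599426269531, -191.9954376220703), 24.75734519958496)
ring [ 0.3988 -0.2763] 189 [ 0.3962 -0.2807  0.0439] ((395.98406982421875, -280.9822998046875), 24.9865665435791)
bearing [ 0.445  -0.2392] 272 [ 0.4473 -0.2393  0.022 ] ((447.3060607910156, -239.2900848388672), 23.42018699645996)
can 0.03 302 [ 0.4877 -0.188   0.0258]
can 0.07 325 [ 0.4877 -0.1882  0.026 ]
can 0.11 210 [ 0.4879 -0.1883  0.0257]
[0.1726]
stack 0.03 370 [ 0.3982 -0.1922  0.0302]
stack 0.07 399 [ 0.3982 -0.192   0.029 ]
stack 0.11 327 [ 0.3978 -0.187   0.0204]
[0.1246]
```

Create go.py:
```python
import sys
from m import *
def st():
    s=bot.read_state(); p=np.array(s["eef_pos"]); r,pi,y=np.radians(s["tcp_rot"])
    from scipy.spatial.transform import Rotation as Ro
    return s,p,Ro.from_euler("xyz",[r,pi,y])
def shift(x,y,gz):
    "tool-axes shift to grasp point x,y,gz at yaw 45, tool down"
    from scipy.spatial.transform import Rotation as Ro
    s,p,R=st(); T=Ro.from_euler("xyz",[180,0,45],degrees=True)
    return (R.inv()*T).as_rotvec(degrees=True).round(2), R.inv().apply(np.array([x,y,gz+.164])-p).round(4)
if __name__=="__main__":
    v=[float(a) for a in sys.argv[1:]]
    s,p,_=st(); print(s["clock"],p,s["tcp_rot"],s["grip_width"])
    for i in range(0,len(v),3): print(*shift(*v[i:i+3]))
```

```bash
python3 go.py .50 .18 .25 .4877 -.1882 .25
```

Run:
```python
from m import *
c=bot.capture("top"); s=bot.capture("side")
print("plate top",onz(c,264.0-.2,213.8-.2,.012),pt(c,264,220)); 
g=cv2.cvtColor(s["img"],cv2.COLOR_RGB2GRAY)
for q,w,box in((c,"top",(258,208,270,220)),(s,"side",(270,184,286,196))):
    g=cv2.cvtColor(q["img"],cv2.COLOR_RGB2GRAY).astype(float); x0,y0,x1,y1=box; k=np.clip(120-g[y0:y1,x0:x1],0,None)
    v,u=np.mgrid[y0:y1,x0:x1]; uu,vv=(u*k).sum()/k.sum(),(v*k).sum()/k.sum(); print(w,uu,vv,onz(q,uu,vv,.012))
for q in(c,s):
    P,ok=cloud(q)
    a=(P[...,0]+P[...,1])*.7071-.4881; b=(P[...,0]-P[...,1])*.7071-.3782
    t=ok&(abs(a)<.13)&(b>.075)&(b<.16); z=P[t][:,2]; print("tray z",np.percentile(z,[50,90,99,100]))
    t=ok&(P[...,2]>.2)&(P[...,2]<.8)&(np.hypot(P[...,0],P[...,1])<.95)&(P[...,0]>.3); print("high",P[t].min(0) if t.any() else None,P[t].max(0) if t.any() else None, t.sum())
```

```text
1.2 [0.1641 0.603  0.4048] [-179.9991   -0.      164.7725] 0.08717104194493205
[ -0.     0.   119.77] [-0.4352 -0.32   -0.0092]
[ -0.     0.   119.77] [-0.52   -0.6785 -0.0092]
plate top [ 0.553  -0.1102  0.012 ] [ 0.538  -0.1103  0.0109]
top 263.88860759493673 213.73459915611815 [ 0.5527 -0.1104  0.012 ]
side 278.23768736616705 188.79871520342613 [ 0.5525 -0.1105  0.012 ]
tray z [0.0003 0.0204 0.0271 0.0296]
high [ 0.4738 -0.5429  0.2   ] [0.9489 0.0469 0.6133] 44588
tray z [0.0026 0.0222 0.0283 0.0304]
high [ 0.4725 -0.5474  0.2   ] [0.95   0.1904 0.4083] 22836
```

Emit:
{"fn": "creep_tool", "kwargs": {
  "plan": {"rows":[[0, 0, 57, -0.26, -0.19, 0, 0.087], [0, 0, 57, -0.26, -0.19, 0, 0.087], [0, 0, 57, -0.26, -0.19, 0, 0.087], [0, 0, 57, -0.26, -0.19, 0, 0.087], [0, 0, 57, -0.26, -0.19, 0, 0.087], [0, 0, 57, -0.26, -0.19, 0, 0.087], [0, 0, 57, -0.26, -0.19, 0, 0.087], [0, 0, 57, -0.26, -0.19, 0, 0.087]]},
  "force": 30
}}

```text
clock: 1.97
eef_pos: [0.3667, 0.3491, 0.405]
tcp_rot: [179.9, 0.0, 107.3]
wrist_force: [0.7, 0.5, 0.2]
grip_width: 0.0867
grip_force: 0.0
```

```bash
python3 go.py .50 .18 .25 .53 .05 .25 .4877 -.1882 .25
```

```text
1.9667 [0.3667 0.3491 0.405 ] [179.9497   0.0397 107.3481] 0.08672841884403121
[ 0.07  0.01 62.35] [-0.2011  0.0768 -0.0088]
[ 0.07  0.01 62.35] [-0.3342  0.0667 -0.0087]
[ 0.07  0.01 62.35] [-0.5489 -0.0447 -0.0086]
```

Emit:
{"fn": "creep_tool", "kwargs": {
  "plan": {"rows":[[0, 0, 57, -0.31, 0.066, 0, 0.087], [0, 0, 57, -0.31, 0.066, 0, 0.087], [0, 0, 57, -0.31, 0.066, 0, 0.087], [0, 0, 57, -0.31, 0.066, 0, 0.087], [0, 0, 57, -0.31, 0.066, 0, 0.087], [0, 0, 57, -0.31, 0.066, 0, 0.087], [0, 0, 57, -0.31, 0.066, 0, 0.087], [0, 0, 57, -0.31, 0.066, 0, 0.087]]}
}}

```text
clock: 2.63
eef_pos: [0.5246, 0.0728, 0.4051]
tcp_rot: [179.8, -0.0, 50.3]
wrist_force: [-0.6, 1.1, 0.3]
grip_width: 0.0868
grip_force: 0.0
```

```bash
python3 go.py .4877 -.1882 .25
```

```text
2.6333 [0.5246 0.0728 0.4051] [179.8314  -0.0442  50.271 ] 0.08680117961593366
[ 0.17 -0.05  5.27] [-0.2243  0.1385 -0.0086]
```

Emit:
{"fn": "creep_tool", "kwargs": {
  "plan": {"rows":[[0, 0, 5.77, -0.224, 0.138, 0, 0.087], [0, 0, 5.77, -0.224, 0.138, 0, 0.087], [0, 0, 5.77, -0.224, 0.138, 0, 0.087], [0, 0, 5.77, -0.224, 0.138, 0, 0.087], [0, 0, 5.77, -0.224, 0.138, 0, 0.087], [0, 0, 5.77, -0.224, 0.138, 0, 0.087], [0, 0, 5.77, -0.224, 0.138, 0, 0.087], [0, 0, 5.77, -0.224, 0.138, 0, 0.087]]},
  "quiet": true
}}

```text
ok
```

Emit:
{"fn": "creep_tool", "kwargs": {
  "plan": {"rows":[[0, 0, 0, 0, 0, 0, 0.087], [0, 0, 0, 0, 0, 0, 0.087], [0, 0, 0, 0, 0, 0, 0.087], [0, 0, 0, 0, 0, 0, 0.087]]}
}}

```text
clock: 3.63
eef_pos: [0.488, -0.1828, 0.4048]
tcp_rot: [-180.0, -0.0, 45.1]
wrist_force: [-0.3, 0.3, -0.1]
grip_width: 0.0868
grip_force: 0.0
```

```bash
python3 go.py .4877 -.1882 .127
```

```text
3.6333 [ 0.488  -0.1828  0.4048] [-179.9724   -0.0075   45.1381] 0.08683258232754917
[-0.03 -0.01  0.14] [-0.004   0.0037  0.1138]
```

Emit:
{"fn": "creep_tool", "kwargs": {
  "plan": {"rows":[[0, 0, 0, -0.004, 0.0037, 0.02, 0.087], [0, 0, 0, -0.004, 0.0037, 0.05, 0.087], [0, 0, 0, -0.004, 0.0037, 0.08, 0.087], [0, 0, 0, -0.004, 0.0037, 0.1138, 0.087], [0, 0, 0, -0.004, 0.0037, 0.1138, 0.087], [0, 0, 0, -0.004, 0.0037, 0.1138, 0.087], [0, 0, 0, -0.004, 0.0037, 0.1138, 0.087], [0, 0, 0, -0.004, 0.0037, 0.1138, 0.087]]}
}}

```text
clock: 4.3
eef_pos: [0.4885, -0.1899, 0.293]
tcp_rot: [179.8, -0.1, 45.0]
wrist_force: [-0.9, 0.7, 1.5]
grip_width: 0.087
grip_force: 0.0
```

```bash
python3 go.py .4877 -.1882 .127
```

Run:
```python
from m import *
a=bot.capture("side")["img"]; save("s1",cv2.resize(a[40:220,220:440],None,fx=3.4,fy=3.3))
```

```text
4.3 [ 0.4885 -0.1899  0.293 ] [179.7601  -0.0524  45.0453] 0.08697875231285129
[ 0.24 -0.05  0.05] [ 0.0007 -0.0018  0.002 ]
```

View pics/s1.png

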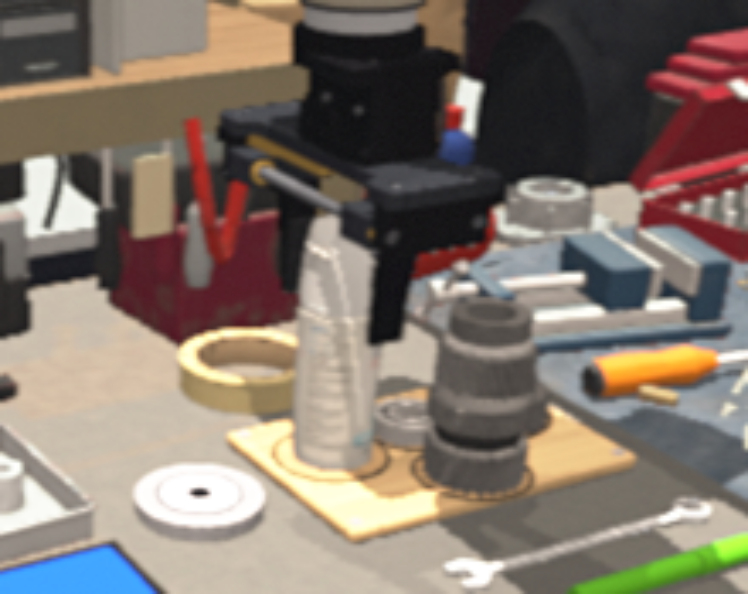

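The picture shows the fingers straddling the can, with pads at about (300,250) and (388,285) and the stack clear at (485,390). Closing.

Emit:
{"fn": "creep_tool", "kwargs": {
  "plan": {"rows":[[0, 0, 0, 0, 0, 0, 0.04], [0, 0, 0, 0, 0, 0, 0.04], [0, 0, 0, 0, 0, 0, 0.04], [0, 0, 0, 0, 0, 0, 0.04], [0, 0, 0, 0, 0, 0, 0.04], [0, 0, 0, 0, 0, 0, 0.04], [0, 0, 0, 0, 0, 0, 0.04], [0, 0, 0, 0, 0, 0, 0.04]]},
  "force": 25
}}

```text
clock: 5.02
eef_pos: [0.4875, -0.1899, 0.2909]
tcp_rot: [-180.0, 0.0, 45.0]
wrist_force: [-0.5, 0.4, 1.3]
grip_width: 0.049
grip_force: 25.0
```

```bash
python3 go.py .4877 -.1882 .127
```

```text
5.0167 [ 0.4875 -0.1899  0.2909] [-179.9764    0.0048   44.9989] 0.04899737045534547
[-0.02  0.   -0.  ] [ 0.0013 -0.0011 -0.0001]
```

Emit:
{"fn": "creep_tool", "kwargs": {
  "plan": {"rows":[[0, 0, 0, 0, 0, 0, 0.04], [0, 0, 0, 0, 0, 0, 0.04], [0, 0, 0, 0, 0, 0, 0.04], [0, 0, 0, 0, 0, 0, 0.04]]}
}}

```text
clock: 5.35
eef_pos: [0.4875, -0.1898, 0.2909]
tcp_rot: [-180.0, 0.0, 45.0]
wrist_force: [-0.1, -0.6, 1.1]
grip_width: 0.049
grip_force: 25.0
```

```bash
python3 go.py .4877 -.1882 .127
```

```text
5.35 [ 0.4875 -0.1898  0.2909] [-179.9846    0.0043   45.0017] 0.04897313290507204
[-0.02  0.    0.  ] [ 0.0013 -0.001  -0.0001]
```

Emit:
{"fn": "creep_tool", "kwargs": {
  "plan": {"rows":[[0, 0, 0, 0, 0, -0.04, 0.04], [0, 0, 0, 0.01, -0.005, -0.08, 0.04], [0, 0, 0, 0.04, -0.02, -0.08, 0.04], [0, 0, 0, 0.07, -0.037, -0.08, 0.04], [0, 0, 0, 0.1, -0.053, -0.08, 0.04], [0, 0, 0, 0.13, -0.07, -0.08, 0.04], [0, 0, 0, 0.16, -0.085, -0.08, 0.04], [0, 0, 0, 0.191, -0.1007, -0.08, 0.04]]}
}}

```text
clock: 6.02
eef_pos: [0.5513, 0.018, 0.3704]
tcp_rot: [-179.9, 0.0, 45.0]
wrist_force: [0.7, 0.1, -2.3]
grip_width: 0.0487
grip_force: 25.0
```

Emit:
{"fn": "creep_tool", "kwargs": {
  "plan": {"rows":[[0, 0, 0, 0, 0, 0, 0.04], [0, 0, 0, 0, 0, 0, 0.04], [0, 0, 0, 0, 0, 0.03, 0.04], [0, 0, 0, 0, 0, 0.06, 0.04], [0, 0, 0, 0, 0, 0.075, 0.04], [0, 0, 0, 0, 0, 0.082, 0.04], [0, 0, 0, 0, 0, 0.0855, 0.04], [0, 0, 0, 0, 0, 0.0855, 0.04]]}
}}

```text
clock: 6.68
eef_pos: [0.5513, 0.0156, 0.2856]
tcp_rot: [-180.0, 0.0, 44.9]
wrist_force: [0.2, -0.1, -2.1]
grip_width: 0.049
grip_force: 25.0
```

Emit:
{"fn": "creep_tool", "kwargs": {
  "plan": {"rows":[[0, 0, 0, 0, 0, 0, 0.04], [0, 0, 0, 0, 0, 0, 0.04], [0, 0, 0, 0, 0, 0, 0.04], [0, 0, 0, 0, 0, 0, 0.04]]}
}}

```text
clock: 7.02
eef_pos: [0.5516, 0.0162, 0.286]
tcp_rot: [179.9, -0.0, 45.0]
wrist_force: [0.3, 0.8, -2.1]
grip_width: 0.049
grip_force: 25.0
```

Emit:
{"fn": "creep_tool", "kwargs": {
  "plan": {"rows":[[0, 0, 0, 0, 0, 0.001, 0.04], [0, 0, 0, 0, 0, 0.001, 0.04], [0, 0, 0, 0, 0, 0.001, 0.04]]}
}}

```text
clock: 7.27
eef_pos: [0.5517, 0.0164, 0.2849]
tcp_rot: [179.9, -0.0, 45.0]
wrist_force: [-0.3, 1.0, 1.8]
grip_width: 0.0484
grip_force: 25.0
```

Emit:
{"fn": "creep_tool", "kwargs": {
  "plan": {"rows":[[0, 0, 0, 0, 0, 0.001, 0.04], [0, 0, 0, 0, 0, 0.001, 0.04], [0, 0, 0, 0, 0, 0.001, 0.04]]}
}}

```text
clock: 7.52
eef_pos: [0.5518, 0.0166, 0.2848]
tcp_rot: [179.9, -0.1, 45.0]
wrist_force: [-2.1, 1.2, 8.0]
grip_width: 0.0489
grip_force: 25.0
```

Emit:
{"fn": "creep_tool", "kwargs": {
  "plan": {"rows":[[0, 0, 0, 0, 0, -0.001, 0.055], [0, 0, 0, 0, 0, -0.001, 0.065], [0, 0, 0, 0, 0, -0.001, 0.087], [0, 0, 0, 0, 0, -0.001, 0.087], [0, 0, 0, 0, 0, -0.001, 0.087], [0, 0, 0, 0, 0, -0.03, 0.087], [0, 0, 0, 0, 0, -0.065, 0.087], [0, 0, 0, 0, 0, -0.1, 0.087]]}
}}

```text
clock: 8.18
eef_pos: [0.5511, 0.0164, 0.3834]
tcp_rot: [-179.8, 0.1, 45.0]
wrist_force: [0.5, -0.3, 0.4]
grip_width: 0.0853
grip_force: 0.0
```

```bash
python3 go.py .3981 -.1920 .224 .3981 -.192 .094
```

```text
8.1833 [0.5511 0.0164 0.3834] [-179.8338    0.1171   44.9935] 0.08530927923628077
[-0.17  0.12 -0.01] [-0.2555  0.0392 -0.0042]
[-0.17  0.12 -0.01] [-0.2552  0.0396  0.1258]
```

Emit:
{"fn": "creep_tool", "kwargs": {
  "plan": {"rows":[[0, 0, 0, -0.04, 0.006, 0, 0.087], [0, 0, 0, -0.08, 0.012, 0, 0.087], [0, 0, 0, -0.12, 0.018, 0, 0.087], [0, 0, 0, -0.16, 0.024, 0, 0.087], [0, 0, 0, -0.2, 0.031, 0, 0.087], [0, 0, 0, -0.235, 0.037, 0, 0.087], [0, 0, 0, -0.2555, 0.0392, 0, 0.087], [0, 0, 0, -0.2555, 0.0392, 0, 0.087]]},
  "quiet": true
}}

```text
ok
```

Emit:
{"fn": "creep_tool", "kwargs": {
  "plan": {"rows":[[0, 0, 0, 0, 0, 0, 0.087], [0, 0, 0, 0, 0, 0, 0.087], [0, 0, 0, 0, 0, 0, 0.087], [0, 0, 0, 0, 0, 0, 0.087]]}
}}

```text
clock: 9.18
eef_pos: [0.3991, -0.1911, 0.3834]
tcp_rot: [-180.0, -0.0, 45.1]
wrist_force: [-1.0, 0.2, -1.0]
grip_width: 0.0867
grip_force: 0.0
```

```bash
python3 go.py .3981 -.192 .094
```

Run:
```python
from m import *
c=bot.capture("side"); P,ok=cloud(c)
for g in([.5525,.0176],):
    k=P[ok&(np.hypot(P[...,0]-g[0],P[...,1]-g[1])<.045)&(P[...,2]>.02)&(P[...,2]<.14)]
    print("can",circ(k[:,:2]),[circ(k[(k[:,2]>l)&(k[:,2]<l+.05)][:,:2]) for l in(.02,.09)])
```

```text
9.1833 [ 0.3991 -0.1911  0.3834] [-179.9906   -0.0102   45.1178] 0.08666001738507474
[-0.01 -0.01  0.12] [-0.0014 -0.      0.1254]
can [0.5525 0.0183 0.0257] [array([0.5525, 0.0182, 0.0259]), array([0.5525, 0.0182, 0.0255])]
```

Emit:
{"fn": "creep_tool", "kwargs": {
  "plan": {"rows":[[0, 0, 0, -0.0012, 0, 0.03, 0.087], [0, 0, 0, -0.0012, 0, 0.065, 0.087], [0, 0, 0, -0.0012, 0, 0.1, 0.087], [0, 0, 0, -0.0012, 0, 0.1254, 0.087], [0, 0, 0, -0.0012, 0, 0.1254, 0.087], [0, 0, 0, -0.0012, 0, 0.1254, 0.087], [0, 0, 0, -0.0012, 0, 0.1254, 0.087], [0, 0, 0, -0.0012, 0, 0.1254, 0.087]]}
}}

```text
clock: 9.9
eef_pos: [0.3984, -0.193, 0.2596]
tcp_rot: [179.8, -0.0, 45.0]
wrist_force: [-0.3, 0.3, 0.4]
grip_width: 0.0866
grip_force: 0.0
```

Emit:
{"fn": "creep_tool", "kwargs": {
  "plan": {"rows":[[0, 0, 0, 0, 0, 0, 0.087], [0, 0, 0, 0, 0, 0, 0.087], [0, 0, 0, 0, 0, 0, 0.087]]}
}}

```text
clock: 10.15
eef_pos: [0.3978, -0.193, 0.2591]
tcp_rot: [179.9, -0.0, 45.0]
wrist_force: [0.3, -1.1, 0.1]
grip_width: 0.0869
grip_force: 0.0
```

```bash
python3 go.py .3981 -.192 .094
```

```text
10.15 [ 0.3978 -0.193   0.2591] [179.8654  -0.0099  45.0076] 0.0868721240059988
[ 0.13 -0.01  0.01] [ 0.0009 -0.0005  0.0011]
```

Emit:
{"fn": "creep_tool", "kwargs": {
  "plan": {"rows":[[0, 0, 0, 0, 0, 0, 0.05], [0, 0, 0, 0, 0, 0, 0.05], [0, 0, 0, 0, 0, 0, 0.05], [0, 0, 0, 0, 0, 0, 0.05], [0, 0, 0, 0, 0, 0, 0.05], [0, 0, 0, 0, 0, 0, 0.05], [0, 0, 0, 0, 0, 0, 0.05], [0, 0, 0, 0, 0, 0, 0.05]]},
  "force": 45
}}

```text
clock: 10.82
eef_pos: [0.3974, -0.1926, 0.258]
tcp_rot: [-179.9, 0.0, 45.0]
wrist_force: [-0.6, 0.8, 2.3]
grip_width: 0.058
grip_force: 44.9
```

```bash
python3 go.py .3981 -.192 .094
```

```text
10.8167 [ 0.3974 -0.1926  0.258 ] [-179.9494    0.0047   45.0062] 0.057969580705624725
[-0.05  0.    0.01] [0.0009 0.     0.    ]
```

Emit:
{"fn": "creep_tool", "kwargs": {
  "plan": {"rows":[[0, 0, 0, 0, 0, -0.015, 0.05], [0, 0, 0, 0, 0, -0.04, 0.05], [0, 0, 0, 0, 0, -0.07, 0.05], [0, 0, 0, 0, 0, -0.1, 0.05], [0, 0, 0, 0, 0, -0.13, 0.05], [0, 0, 0, 0, 0, -0.16, 0.05], [0, 0, 0, 0, 0, -0.185, 0.05], [0, 0, 0, 0, 0, -0.185, 0.05]]}
}}

```text
clock: 11.48
eef_pos: [0.3984, -0.1934, 0.4466]
tcp_rot: [179.5, -0.1, 45.0]
wrist_force: [1.4, -1.3, -6.4]
grip_width: 0.0576
grip_force: 45.0
```

Emit:
{"fn": "creep_tool", "kwargs": {
  "plan": {"rows":[[0, 0, 0, 0.03, -0.0035, 0, 0.05], [0, 0, 0, 0.07, -0.008, 0, 0.05], [0, 0, 0, 0.11, -0.013, 0, 0.05], [0, 0, 0, 0.15, -0.018, 0, 0.05], [0, 0, 0, 0.19, -0.023, 0, 0.05], [0, 0, 0, 0.23, -0.028, 0, 0.05], [0, 0, 0, 0.27, -0.033, 0, 0.05], [0, 0, 0, 0.305, -0.037, 0, 0.05]]}
}}

```text
clock: 12.15
eef_pos: [0.5876, 0.0514, 0.4391]
tcp_rot: [-179.7, 0.2, 45.0]
wrist_force: [0.5, -1.0, -5.9]
grip_width: 0.058
grip_force: 45.0
```

Emit:
{"fn": "creep_tool", "kwargs": {
  "plan": {"rows":[[0, 0, 0, 0.02, -0.0015, 0, 0.05], [0, 0, 0, 0.0294, -0.002, 0, 0.05], [0, 0, 0, 0.0294, -0.002, 0, 0.05], [0, 0, 0, 0.0294, -0.002, 0, 0.05], [0, 0, 0, 0.0294, -0.002, 0, 0.05], [0, 0, 0, 0.0294, -0.002, 0, 0.05]]}
}}

```text
clock: 12.65
eef_pos: [0.6057, 0.0699, 0.4423]
tcp_rot: [-179.9, 0.1, 44.9]
wrist_force: [-0.9, -0.7, -6.1]
grip_width: 0.0582
grip_force: 45.0
```

```bash
python3 go.py 0.6062 .0714 .094
```

```text
12.65 [0.6057 0.0699 0.4423] [-179.9194    0.1127   44.9063] 0.05817761032717445
[-0.08  0.11 -0.09] [ 0.0018 -0.0004  0.1842]
```

Emit:
{"fn": "creep_tool", "kwargs": {
  "plan": {"rows":[[0, 0, 0, 0, 0, 0.03, 0.05], [0, 0, 0, 0, 0, 0.065, 0.05], [0, 0, 0, 0, 0, 0.1, 0.05], [0, 0, 0, 0, 0, 0.135, 0.05], [0, 0, 0, 0, 0, 0.16, 0.05], [0, 0, 0, 0, 0, 0.175, 0.05], [0, 0, 0, 0, 0, 0.185, 0.05], [0, 0, 0, 0, 0, 0.185, 0.05]]}
}}

```text
clock: 13.32
eef_pos: [0.6058, 0.0702, 0.2562]
tcp_rot: [-179.8, 0.2, 44.9]
wrist_force: [-0.1, 0.8, -6.2]
grip_width: 0.0578
grip_force: 45.0
```

Emit:
{"fn": "creep_tool", "kwargs": {
  "plan": {"rows":[[0, 0, 0, 0, 0, 0, 0.05], [0, 0, 0, 0, 0, 0, 0.05], [0, 0, 0, 0, 0, 0.002, 0.05], [0, 0, 0, 0, 0, 0.002, 0.05], [0, 0, 0, 0, 0, 0.002, 0.05]]}
}}

```text
clock: 13.73
eef_pos: [0.6067, 0.0712, 0.257]
tcp_rot: [179.9, -0.1, 45.0]
wrist_force: [0.1, 0.6, -7.8]
grip_width: 0.0581
grip_force: 45.0
```

Emit:
{"fn": "creep_tool", "kwargs": {
  "plan": {"rows":[[0, 0, 0, 0, 0, 0.0015, 0.05], [0, 0, 0, 0, 0, 0.0015, 0.05], [0, 0, 0, 0, 0, 0.0015, 0.05]]}
}}

```text
clock: 13.98
eef_pos: [0.6065, 0.0712, 0.2546]
tcp_rot: [-180.0, 0.0, 45.0]
wrist_force: [0.6, -0.1, -6.5]
grip_width: 0.0578
grip_force: 45.0
```

Emit:
{"fn": "creep_tool", "kwargs": {
  "plan": {"rows":[[0, 0, 0, 0, 0, 0.001, 0.05], [0, 0, 0, 0, 0, 0.0015, 0.05], [0, 0, 0, 0, 0, 0.0015, 0.05], [0, 0, 0, 0, 0, 0.0015, 0.05]]}
}}

```text
clock: 14.32
eef_pos: [0.6065, 0.0712, 0.2529]
tcp_rot: [-180.0, 0.0, 45.0]
wrist_force: [-0.3, -0.2, -6.9]
grip_width: 0.0582
grip_force: 45.0
```

Emit:
{"fn": "creep_tool", "kwargs": {
  "plan": {"rows":[[0, 0, 0, 0, 0, 0.001, 0.05], [0, 0, 0, 0, 0, 0.001, 0.05], [0, 0, 0, 0, 0, 0.001, 0.05], [0, 0, 0, 0, 0, 0.001, 0.05]]}
}}

```text
clock: 14.65
eef_pos: [0.6065, 0.0711, 0.2524]
tcp_rot: [180.0, -0.0, 45.0]
wrist_force: [-0.6, -0.1, -2.7]
grip_width: 0.0582
grip_force: 44.9
```

Emit:
{"fn": "creep_tool", "kwargs": {
  "plan": {"rows":[[0, 0, 0, 0, 0, 0.0003, 0.065], [0, 0, 0, 0, 0, 0, 0.08], [0, 0, 0, 0, 0, 0, 0.087], [0, 0, 0, 0, 0, 0, 0.087], [0, 0, 0, 0, 0, 0, 0.087], [0, 0, 0, 0, 0, -0.03, 0.087], [0, 0, 0, 0, 0, -0.07, 0.087], [0, 0, 0, 0, 0, -0.1, 0.087]]}
}}

```text
clock: 15.32
eef_pos: [0.6068, 0.0712, 0.3538]
tcp_rot: [180.0, -0.0, 45.0]
wrist_force: [1.3, 0.4, 0.7]
grip_width: 0.0864
grip_force: 0.0
```

Emit:
{"fn": "creep_tool", "kwargs": {
  "plan": {"rows":[[0, 0, 0, 0, 0, -0.03, 0.087], [0, 0, 0, -0.01, 0.002, -0.03, 0.087], [0, 0, 0, -0.05, 0.013, -0.03, 0.087], [0, 0, 0, -0.09, 0.023, -0.03, 0.087], [0, 0, 0, -0.13, 0.033, -0.03, 0.087], [0, 0, 0, -0.17, 0.043, -0.03, 0.087], [0, 0, 0, -0.21, 0.053, -0.03, 0.087], [0, 0, 0, -0.24, 0.061, -0.03, 0.087]]}
}}

```text
clock: 15.98
eef_pos: [0.4781, -0.1436, 0.382]
tcp_rot: [180.0, 0.0, 45.0]
wrist_force: [0.7, -0.2, 0.2]
grip_width: 0.0871
grip_force: 0.0
```

```bash
python3 go.py .396 -.281 .15
```

```text
15.9833 [ 0.4781 -0.1436  0.382 ] [179.9922   0.0419  44.9567] 0.08707210922848048
[ 0.01  0.04 -0.04] [-0.1551  0.0392  0.0681]
```

Emit:
{"fn": "creep_tool", "kwargs": {
  "plan": {"rows":[[0, 0, 0, -0.03, 0.008, 0, 0.087], [0, 0, 0, -0.06, 0.015, 0.01, 0.087], [0, 0, 0, -0.095, 0.025, 0.03, 0.087], [0, 0, 0, -0.13, 0.033, 0.05, 0.087], [0, 0, 0, -0.155, 0.039, 0.068, 0.087], [0, 0, 0, -0.155, 0.039, 0.068, 0.087], [0, 0, 0, -0.155, 0.039, 0.068, 0.087], [0, 0, 0, -0.155, 0.039, 0.068, 0.087]]}
}}

```text
clock: 16.65
eef_pos: [0.398, -0.2787, 0.3141]
tcp_rot: [-180.0, -0.0, 45.0]
wrist_force: [0.3, 0.6, -0.9]
grip_width: 0.0867
grip_force: 0.0
```

Run:
```python
from m import *
c=bot.capture("side"); P,ok=cloud(c)
def f(w,g,r,lo,hi):
    k=P[ok&(np.hypot(P[...,0]-g[0],P[...,1]-g[1])<r)&(P[...,2]>lo)&(P[...,2]<hi)]
    print(w,len(k),circ(k[:,:2]),np.percentile(k[:,2],98), cv2.minEnclosingCircle((k[:,:2]*1000).astype(np.float32)))
f("ringrim",[.396,-.281],.042,.014,.029); f("ringhub",[.396,-.281],.03,.036,.044); f("ringtop",[.396,-.281],.03,.0445,.05)
f("bearing side",[.4473,-.2393],.03,.014,.0225);f("bearing top",[.4473,-.2393],.03,.0235,.03)
f("stack",[.607,.072],.045,.02,.1);f("can",[.5525,.018],.045,.02,.14)
save("s2",cv2.resize(c["img"][90:300,140:440],None,fx=2.6,fy=2.6))
```

```bash
python3 go.py .396 -.281 .034
```

```text
ringrim 181 [ 0.3964 -0.2819  0.0346] 0.02848545628935807 ((396.0579833984375, -277.07684326171875), 35.26775360107422)
ringhub 128 [ 0.396  -0.2776  0.022 ] 0.04381262995462373 ((395.3481750488281, -278.3393859863281), 25.758987426757812)
ringtop 81 [ 0.3962 -0.2788  0.0222] 0.04723643804326718 ((395.1662292480469, -279.56903076171875), 26.343730926513672)
bearing side 99 [ 0.4463 -0.2326  0.0179] 0.0224559997854557 ((443.8749694824219, -238.13949584960938), 28.096675872802734)
bearing top 105 [ 0.447  -0.2366  0.0191] 0.026459774593674674 ((447.4729309082031, -236.4922637939453), 24.34267234802246)
stack 1479 [0.6066 0.0711 0.0293] 0.09967044307655719 ((604.8036499023438, 74.59732818603516), 33.04440689086914)
can 1737 [0.5525 0.0183 0.0257] 0.13823387368933063 ((555.233642578125, 30.0653018951416), 34.06831359863281)
16.7 [ 0.3983 -0.2783  0.3145] [179.9627  -0.0149  45.037 ] 0.0868997162101486
[ 0.04 -0.01  0.04] [-0.0036  0.0002  0.1165]
```

View pics/s2.png

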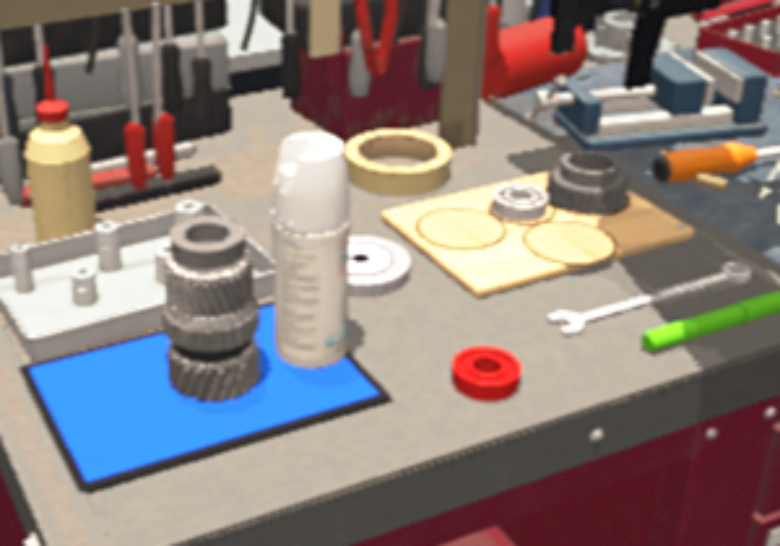

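The picture shows the stack (213,310) and the can (312,250) upright on the mat. The ring gear (588,180) and the bearing (520,203) are still on the board, now free. Down onto the ring gear.

Emit:
{"fn": "creep_tool", "kwargs": {
  "plan": {"rows":[[0, 0, 0, -0.0015, -0.0003, 0.03, 0.087], [0, 0, 0, -0.0015, -0.0003, 0.06, 0.087], [0, 0, 0, -0.0015, -0.0003, 0.08, 0.087], [0, 0, 0, -0.0015, -0.0003, 0.09, 0.087], [0, 0, 0, -0.0015, -0.0003, 0.09, 0.087], [0, 0, 0, -0.0015, -0.0003, 0.09, 0.087], [0, 0, 0, -0.0015, -0.0003, 0.09, 0.087], [0, 0, 0, -0.0015, -0.0003, 0.09, 0.087]]}
}}

```text
clock: 17.37
eef_pos: [0.3972, -0.2798, 0.2254]
tcp_rot: [179.8, 0.0, 45.0]
wrist_force: [0.7, -0.6, 0.9]
grip_width: 0.0872
grip_force: 0.0
```

```bash
python3 go.py .3962 -.2805 .034
```

```text
17.3667 [ 0.3972 -0.2798  0.2254] [179.8258   0.0087  45.0333] 0.08720196068272384
[0.17 0.01 0.03] [-0.0012 -0.0003  0.0274]
```

Emit:
{"fn": "creep_tool", "kwargs": {
  "plan": {"rows":[[0, 0, 0, -0.001, -0.0003, 0.015, 0.087], [0, 0, 0, -0.001, -0.0003, 0.026, 0.087], [0, 0, 0, -0.001, -0.0003, 0.026, 0.087], [0, 0, 0, -0.001, -0.0003, 0.026, 0.087], [0, 0, 0, -0.001, -0.0003, 0.026, 0.087], [0, 0, 0, -0.001, -0.0003, 0.026, 0.087]]}
}}

```text
clock: 17.87
eef_pos: [0.396, -0.2804, 0.1989]
tcp_rot: [179.9, 0.0, 45.0]
wrist_force: [-1.3, -0.0, -0.3]
grip_width: 0.0872
grip_force: 0.0
```

```bash
python3 go.py .3962 -.2805 .034
```

```text
17.8667 [ 0.396  -0.2804  0.1989] [179.8984   0.0063  45.0011] 0.0871520161415112
[0.1  0.01 0.  ] [0.0001 0.0002 0.0009]
```

Emit:
{"fn": "creep_tool", "kwargs": {
  "plan": {"rows":[[0, 0, 0, 0, 0, 0, 0.06], [0, 0, 0, 0, 0, 0, 0.06], [0, 0, 0, 0, 0, 0, 0.06], [0, 0, 0, 0, 0, 0, 0.06], [0, 0, 0, 0, 0, 0, 0.06], [0, 0, 0, 0, 0, 0, 0.06], [0, 0, 0, 0, 0, 0, 0.06], [0, 0, 0, 0, 0, 0, 0.06]]},
  "force": 40
}}

```text
clock: 18.53
eef_pos: [0.396, -0.2805, 0.1983]
tcp_rot: [179.9, 0.0, 45.0]
wrist_force: [0.9, -0.3, 2.4]
grip_width: 0.0675
grip_force: 40.0
```

```bash
python3 go.py .3962 -.2805 .034
```

```text
18.5333 [ 0.396  -0.2805  0.1983] [179.9295   0.0031  44.9993] 0.0674734007332889
[ 0.07  0.   -0.  ] [0.0001 0.0002 0.0003]
```

Emit:
{"fn": "creep_tool", "kwargs": {
  "plan": {"rows":[[0, 0, 0, 0, 0, -0.015, 0.06], [0, 0, 0, 0, 0, -0.04, 0.06], [0, 0, 0, 0, 0, -0.075, 0.06], [0, 0, 0, 0, 0, -0.11, 0.06], [0, 0, 0, 0, 0, -0.145, 0.06], [0, 0, 0, 0, 0, -0.175, 0.06], [0, 0, 0, 0, 0, -0.19, 0.06], [0, 0, 0, 0.01, -0.002, -0.19, 0.06]]}
}}

```text
clock: 19.2
eef_pos: [0.4014, -0.2726, 0.3906]
tcp_rot: [179.7, 0.1, 44.9]
wrist_force: [0.6, -0.5, -6.5]
grip_width: 0.068
grip_force: 39.8
```

Emit:
{"fn": "creep_tool", "kwargs": {
  "plan": {"rows":[[0, 0, 0, 0.035, -0.007, 0, 0.06], [0, 0, 0, 0.07, -0.014, 0, 0.06], [0, 0, 0, 0.105, -0.022, 0, 0.06], [0, 0, 0, 0.14, -0.029, 0, 0.06], [0, 0, 0, 0.175, -0.036, 0, 0.06], [0, 0, 0, 0.21, -0.043, 0, 0.06], [0, 0, 0, 0.245, -0.051, 0, 0.06], [0, 0, 0, 0.28, -0.058, 0, 0.06]]}
}}

```text
clock: 19.87
eef_pos: [0.5577, -0.0298, 0.3847]
tcp_rot: [-179.6, 0.2, 45.0]
wrist_force: [-0.0, -1.7, -5.4]
grip_width: 0.0676
grip_force: 39.8
```

Emit:
{"fn": "creep_tool", "kwargs": {
  "plan": {"rows":[[0, 0, 0, 0.035, -0.007, 0, 0.06], [0, 0, 0, 0.07, -0.015, 0, 0.06], [0, 0, 0, 0.105, -0.022, 0, 0.06], [0, 0, 0, 0.14, -0.03, 0, 0.06], [0, 0, 0, 0.17, -0.036, 0, 0.06], [0, 0, 0, 0.19, -0.04, 0, 0.06], [0, 0, 0, 0.19, -0.04, 0, 0.06], [0, 0, 0, 0.19, -0.04, 0, 0.06]]}
}}

```text
clock: 20.53
eef_pos: [0.6634, 0.132, 0.3837]
tcp_rot: [-179.7, 0.3, 45.2]
wrist_force: [-0.7, -0.3, -6.5]
grip_width: 0.0677
grip_force: 39.8
```

```bash
python3 go.py .6649 .13 .028
```

```text
20.5333 [0.6634 0.132  0.3837] [-179.6935    0.3364   45.1564] 0.06774606336513887
[-0.31  0.34  0.16] [0.0008 0.0035 0.1917]
```

Emit:
{"fn": "creep_tool", "kwargs": {
  "plan": {"rows":[[0, 0, 0, 0, 0, 0, 0.06], [0, 0, 0, 0, 0, 0.03, 0.06], [0, 0, 0, 0, 0, 0.065, 0.06], [0, 0, 0, 0, 0, 0.1, 0.06], [0, 0, 0, 0, 0, 0.135, 0.06], [0, 0, 0, 0, 0, 0.165, 0.06], [0, 0, 0, 0, 0, 0.18, 0.06], [0, 0, 0, 0, 0, 0.187, 0.06]]}
}}

```text
clock: 21.2
eef_pos: [0.662, 0.1286, 0.1965]
tcp_rot: [-179.6, 0.4, 44.9]
wrist_force: [-0.1, 0.2, -5.8]
grip_width: 0.0674
grip_force: 39.8
```

Emit:
{"fn": "creep_tool", "kwargs": {
  "plan": {"rows":[[0, 0, 0, 0, 0, 0, 0.06], [0, 0, 0, 0, 0, 0, 0.06], [0, 0, 0, 0, 0, 0, 0.06], [0, 0, 0, 0, 0, 0, 0.06]]}
}}

```text
clock: 21.53
eef_pos: [0.6652, 0.1298, 0.2031]
tcp_rot: [179.9, -0.2, 45.0]
wrist_force: [0.2, 0.2, -5.4]
grip_width: 0.0675
grip_force: 39.8
```

```bash
python3 go.py .6649 .13 .028
```

```text
21.5333 [0.6652 0.1298 0.2031] [179.8502  -0.1611  44.9844] 0.06745337683240253
[ 0.15 -0.16 -0.02] [-0.0001 -0.0004  0.0111]
```

Emit:
{"fn": "creep_tool", "kwargs": {
  "plan": {"rows":[[0, 0, 0, 0, 0, 0.004, 0.06], [0, 0, 0, 0, 0, 0.006, 0.06], [0, 0, 0, 0, 0, 0.006, 0.06], [0, 0, 0, 0, 0, 0.006, 0.06], [0, 0, 0, 0, 0, 0.006, 0.06]]}
}}

```text
clock: 21.95
eef_pos: [0.6644, 0.13, 0.1951]
tcp_rot: [-180.0, 0.0, 45.0]
wrist_force: [0.5, -0.6, -4.9]
grip_width: 0.0677
grip_force: 39.8
```

Emit:
{"fn": "creep_tool", "kwargs": {
  "plan": {"rows":[[0, 0, 0, 0, 0, 0.001, 0.06], [0, 0, 0, 0, 0, 0.001, 0.06], [0, 0, 0, 0, 0, 0.001, 0.06], [0, 0, 0, 0, 0, 0.001, 0.06]]}
}}

```text
clock: 22.28
eef_pos: [0.6644, 0.13, 0.194]
tcp_rot: [-180.0, 0.0, 45.0]
wrist_force: [0.3, 0.2, -5.4]
grip_width: 0.0675
grip_force: 39.8
```

Emit:
{"fn": "creep_tool", "kwargs": {
  "plan": {"rows":[[0, 0, 0, 0, 0, 0.001, 0.06], [0, 0, 0, 0, 0, 0.0015, 0.06], [0, 0, 0, 0, 0, 0.0015, 0.06], [0, 0, 0, 0, 0, 0.0015, 0.06]]}
}}

```text
clock: 22.62
eef_pos: [0.6644, 0.1299, 0.1925]
tcp_rot: [-180.0, 0.0, 45.0]
wrist_force: [-0.7, -0.2, -5.6]
grip_width: 0.0677
grip_force: 39.8
```

Emit:
{"fn": "creep_tool", "kwargs": {
  "plan": {"rows":[[0, 0, 0, 0, 0, 0.0007, 0.06], [0, 0, 0, 0, 0, 0.0007, 0.06], [0, 0, 0, 0, 0, 0.0007, 0.06]]}
}}

```text
clock: 22.87
eef_pos: [0.6644, 0.13, 0.1924]
tcp_rot: [180.0, -0.0, 45.0]
wrist_force: [-1.4, 0.4, -1.1]
grip_width: 0.0674
grip_force: 39.9
```

Emit:
{"fn": "creep_tool", "kwargs": {
  "plan": {"rows":[[0, 0, 0, 0, 0, 0, 0.075], [0, 0, 0, 0, 0, 0, 0.087], [0, 0, 0, 0, 0, 0, 0.087], [0, 0, 0, 0, 0, 0, 0.087], [0, 0, 0, 0, 0, -0.03, 0.087], [0, 0, 0, 0, 0, -0.07, 0.087], [0, 0, 0, 0, 0, -0.11, 0.087], [0, 0, 0, 0, 0, -0.15, 0.087]]}
}}

```text
clock: 23.53
eef_pos: [0.6644, 0.1299, 0.3433]
tcp_rot: [-180.0, 0.0, 45.0]
wrist_force: [1.0, 0.2, 0.4]
grip_width: 0.0871
grip_force: 0.0
```

Emit:
{"fn": "creep_tool", "kwargs": {
  "plan": {"rows":[[0, 0, 0, 0, 0, -0.03, 0.087], [0, 0, 0, -0.01, 0.003, -0.035, 0.087], [0, 0, 0, -0.05, 0.013, -0.035, 0.087], [0, 0, 0, -0.09, 0.023, -0.035, 0.087], [0, 0, 0, -0.13, 0.034, -0.035, 0.087], [0, 0, 0, -0.17, 0.044, -0.035, 0.087], [0, 0, 0, -0.21, 0.054, -0.035, 0.087], [0, 0, 0, -0.25, 0.064, -0.035, 0.087]]}
}}

```text
clock: 24.2
eef_pos: [0.5314, -0.0935, 0.3767]
tcp_rot: [180.0, 0.0, 45.0]
wrist_force: [0.3, -0.4, 0.6]
grip_width: 0.0866
grip_force: 0.0
```

Emit:
{"fn": "creep_tool", "kwargs": {
  "plan": {"rows":[[0, 0, 0, -0.04, 0.01, 0, 0.087], [0, 0, 0, -0.08, 0.02, 0, 0.087], [0, 0, 0, -0.115, 0.03, 0.02, 0.087], [0, 0, 0, -0.145, 0.037, 0.05, 0.087], [0, 0, 0, -0.164, 0.043, 0.08, 0.087], [0, 0, 0, -0.164, 0.043, 0.1, 0.087], [0, 0, 0, -0.164, 0.043, 0.1, 0.087], [0, 0, 0, -0.164, 0.043, 0.1, 0.087]]}
}}

```text
clock: 24.87
eef_pos: [0.4468, -0.2385, 0.276]
tcp_rot: [-179.8, 0.0, 44.9]
wrist_force: [0.2, 0.3, 0.4]
grip_width: 0.0869
grip_force: 0.0
```

```bash
python3 go.py .447 -.2385 .03;  python3 - <<'E'
from m import *
c=bot.capture("side"); P,ok=cloud(c)
def f(w,g,r,lo,hi):
    k=P[ok&(np.hypot(P[...,0]-g[0],P[...,1]-g[1])<r)&(P[...,2]>lo)&(P[...,2]<hi)]
    print(w,len(k),circ(k[:,:2]),np.percentile(k[:,2],98))
f("ring",[.6645,.130],.045,.008,.022)
f("stack",[.607,.072],.045,.02,.1);f("can",[.5525,.018],.045,.02,.14)
save("s3",cv2.resize(c["img"][90:300,140:440],None,fx=2.6,fy=2.6))
E
```

```text
24.8667 [ 0.4468 -0.2385  0.276 ] [-179.8264    0.0067   44.9438] 0.08690823469284094
[-0.17  0.01 -0.06] [0.0002 0.0004 0.082 ]
ring 316 [0.6602 0.1362 0.0277] 0.021836291958724906
stack 1479 [0.6066 0.0712 0.0293] 0.09947237536933654
can 1739 [0.5524 0.0183 0.0257] 0.1382094587947476
```

View pics/s3.png

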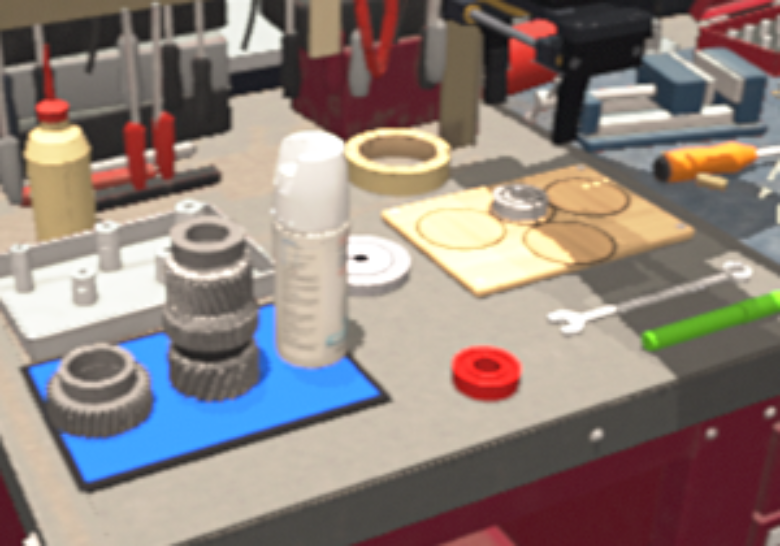

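All three stand upright on the mat: ring gear (100,390), stack (213,310), can (312,250). The bearing (520,203) is alone on the board, so I take it now.

Emit:
{"fn": "creep_tool", "kwargs": {
  "plan": {"rows":[[0, 0, 0, 0, 0, 0.03, 0.087], [0, 0, 0, 0, 0, 0.055, 0.087], [0, 0, 0, 0, 0, 0.07, 0.087], [0, 0, 0, 0, 0, 0.08, 0.087], [0, 0, 0, 0, 0, 0.08, 0.087], [0, 0, 0, 0, 0, 0.08, 0.087], [0, 0, 0, 0, 0, 0.08, 0.087], [0, 0, 0, 0, 0, 0.08, 0.087]]}
}}

```text
clock: 25.58
eef_pos: [0.4479, -0.2386, 0.1982]
tcp_rot: [179.8, -0.0, 45.0]
wrist_force: [0.0, 0.2, -0.6]
grip_width: 0.0869
grip_force: 0.0
```

```bash
python3 go.py .447 -.2385 .03
```

```text
25.5833 [ 0.4479 -0.2386  0.1982] [179.8338  -0.0114  45.0286] 0.08693769483592587
[ 0.17 -0.01  0.03] [-0.0006 -0.0008  0.0042]
```

Emit:
{"fn": "creep_tool", "kwargs": {
  "plan": {"rows":[[0, 0, 0, 0, 0, 0, 0.035], [0, 0, 0, 0, 0, 0, 0.035], [0, 0, 0, 0, 0, 0, 0.035], [0, 0, 0, 0, 0, 0, 0.035], [0, 0, 0, 0, 0, 0, 0.035], [0, 0, 0, 0, 0, 0, 0.035], [0, 0, 0, 0, 0, 0, 0.035], [0, 0, 0, 0, 0, 0, 0.035]]},
  "force": 25
}}

```text
clock: 26.25
eef_pos: [0.4474, -0.2386, 0.1968]
tcp_rot: [180.0, -0.0, 45.0]
wrist_force: [0.4, 0.4, 0.2]
grip_width: 0.0449
grip_force: 25.0
```

Emit:
{"fn": "creep_tool", "kwargs": {
  "plan": {"rows":[[0, 0, 0, 0, 0, 0, 0.035], [0, 0, 0, 0, 0, 0, 0.035], [0, 0, 0, 0, 0, 0, 0.035], [0, 0, 0, 0, 0, 0, 0.035]]},
  "quiet": true
}}

```text
ok
```

```bash
python3 go.py .5526 -.1105 .032
```

```text
26.5833 [ 0.4474 -0.2385  0.1968] [179.9888   0.0023  45.0039] 0.04527059679191763
[0.01 0.   0.  ] [ 0.1649 -0.0161  0.0008]
```

Emit:
{"fn": "creep_tool", "kwargs": {
  "plan": {"rows":[[0, 0, 0, 0, 0, -0.02, 0.035], [0, 0, 0, 0.01, 0, -0.04, 0.035], [0, 0, 0, 0.045, -0.004, -0.04, 0.035], [0, 0, 0, 0.08, -0.008, -0.04, 0.035], [0, 0, 0, 0.115, -0.011, -0.04, 0.035], [0, 0, 0, 0.145, -0.014, -0.04, 0.035], [0, 0, 0, 0.1649, -0.0161, -0.04, 0.035], [0, 0, 0, 0.1649, -0.0161, -0.04, 0.035]]}
}}

```text
clock: 27.25
eef_pos: [0.5544, -0.1073, 0.2367]
tcp_rot: [179.9, -0.1, 45.2]
wrist_force: [0.3, -1.0, -2.4]
grip_width: 0.045
grip_force: 25.0
```

Emit:
{"fn": "creep_tool", "kwargs": {
  "plan": {"rows":[[0, 0, 0, 0, 0, 0, 0.035], [0, 0, 0, 0, 0, 0, 0.035], [0, 0, 0, 0, 0, 0, 0.035], [0, 0, 0, 0, 0, 0, 0.035]]}
}}

```text
clock: 27.58
eef_pos: [0.5518, -0.1114, 0.2367]
tcp_rot: [-179.9, 0.0, 44.9]
wrist_force: [0.4, -0.3, -2.1]
grip_width: 0.0454
grip_force: 25.0
```

```bash
python3 go.py .5526 -.1105 .0348
```

Run:
```python
from m import *
c=bot.capture("side"); im=c["img"]; save("s4",cv2.resize(im[110:230,210:360],None,fx=4,fy=4))
```

```text
27.5833 [ 0.5518 -0.1114  0.2367] [-179.9474    0.0301   44.9023] 0.04544955871705172
[-0.05  0.03 -0.1 ] [ 0.0012 -0.0001  0.0379]
```

View pics/s4.png

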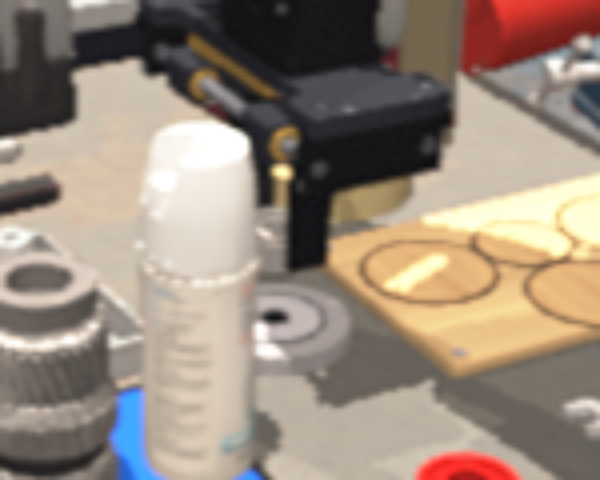

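The bearing hangs level in the gripper at (270,235) above the plate (300,325). The can is clear.

Emit:
{"fn": "creep_tool", "kwargs": {
  "plan": {"rows":[[0, 0, 0, 0, 0, 0.015, 0.035], [0, 0, 0, 0, 0, 0.028, 0.035], [0, 0, 0, 0, 0, 0.035, 0.035], [0, 0, 0, 0, 0, 0.035, 0.035], [0, 0, 0, 0, 0, 0.035, 0.035], [0, 0, 0, 0, 0, 0.035, 0.035], [0, 0, 0, 0, 0, 0.035, 0.035], [0, 0, 0, 0, 0, 0.035, 0.035]]}
}}

```text
clock: 28.3
eef_pos: [0.5528, -0.1106, 0.2025]
tcp_rot: [179.9, -0.0, 45.0]
wrist_force: [-0.8, -0.6, -2.0]
grip_width: 0.0451
grip_force: 25.0
```

```bash
python3 go.py .5526 -.1105 .0348
```

```text
28.3 [ 0.5528 -0.1106  0.2025] [179.9285  -0.0298  44.9985] 0.045084784633584125
[ 0.07 -0.03 -0.  ] [-0.0001 -0.0002  0.0037]
```

Emit:
{"fn": "creep_tool", "kwargs": {
  "plan": {"rows":[[0, 0, 0, 0, 0, 0.0015, 0.035], [0, 0, 0, 0, 0, 0.0015, 0.035], [0, 0, 0, 0, 0, 0.0015, 0.035], [0, 0, 0, 0, 0, 0.0015, 0.035]]}
}}

```text
clock: 28.63
eef_pos: [0.5526, -0.1104, 0.2004]
tcp_rot: [180.0, -0.0, 45.0]
wrist_force: [-0.2, -0.4, -2.1]
grip_width: 0.0451
grip_force: 25.0
```

Emit:
{"fn": "creep_tool", "kwargs": {
  "plan": {"rows":[[0, 0, 0, 0, 0, 0.0015, 0.035], [0, 0, 0, 0, 0, 0.0015, 0.035], [0, 0, 0, 0, 0, 0.0015, 0.035]]}
}}

```text
clock: 28.88
eef_pos: [0.5526, -0.1105, 0.1988]
tcp_rot: [180.0, -0.0, 45.0]
wrist_force: [0.8, -1.0, -2.2]
grip_width: 0.0452
grip_force: 25.0
```

Emit:
{"fn": "creep_tool", "kwargs": {
  "plan": {"rows":[[0, 0, 0, 0, 0, 0.0005, 0.035], [0, 0, 0, 0, 0, 0.0005, 0.035], [0, 0, 0, 0, 0, 0.0005, 0.035]]}
}}

```text
clock: 29.13
eef_pos: [0.5526, -0.1105, 0.1988]
tcp_rot: [180.0, -0.0, 45.0]
wrist_force: [-1.2, 0.6, 3.8]
grip_width: 0.0452
grip_force: 25.0
```

Emit:
{"fn": "creep_tool", "kwargs": {
  "plan": {"rows":[[0, 0, 0, 0, 0, 0, 0.055], [0, 0, 0, 0, 0, 0, 0.087], [0, 0, 0, 0, 0, 0, 0.087], [0, 0, 0, 0, 0, 0, 0.087], [0, 0, 0, 0, 0, -0.03, 0.087], [0, 0, 0, 0, 0, -0.07, 0.087], [0, 0, 0, 0, 0, -0.11, 0.087], [0, 0, 0, 0, 0, -0.15, 0.087]]}
}}

```text
clock: 29.8
eef_pos: [0.5523, -0.1104, 0.3494]
tcp_rot: [-179.9, 0.0, 45.0]
wrist_force: [1.0, -0.4, -0.6]
grip_width: 0.0847
grip_force: 0.0
```

Emit:
{"fn": "creep_tool", "kwargs": {
  "plan": {"rows":[[0, 0, 0, 0, 0, -0.025, 0.087], [0, 0, 0, 0.03, -0.011, -0.025, 0.087], [0, 0, 0, 0.07, -0.026, -0.025, 0.087], [0, 0, 0, 0.11, -0.04, -0.025, 0.087], [0, 0, 0, 0.15, -0.055, -0.025, 0.087], [0, 0, 0, 0.19, -0.07, -0.025, 0.087], [0, 0, 0, 0.225, -0.083, -0.025, 0.087], [0, 0, 0, 0.249, -0.091, -0.025, 0.087]]}
}}

```text
clock: 30.47
eef_pos: [0.665, 0.1339, 0.3731]
tcp_rot: [-180.0, -0.1, 45.1]
wrist_force: [0.2, 0.0, -0.4]
grip_width: 0.0869
grip_force: 0.0
```

Emit:
{"fn": "creep_tool", "kwargs": {
  "plan": {"rows":[[0, 0, 0, 0, 0, 0, 0.087], [0, 0, 0, 0, 0, 0, 0.087], [0, 0, 0, 0, 0, 0, 0.087]]}
}}

```text
clock: 30.72
eef_pos: [0.6638, 0.1296, 0.3727]
tcp_rot: [-180.0, 0.1, 45.0]
wrist_force: [-1.1, -0.7, 0.2]
grip_width: 0.0871
grip_force: 0.0
```

```bash
python3 go.py .6644 .1299 .028
```

Run:
```python
from m import *
c=bot.capture("top"); P,ok=cloud(c)
g=[.5526,-.1105]
k=P[ok&(np.hypot(P[...,0]-g[0],P[...,1]-g[1])<.04)&(P[...,2]>.02)&(P[...,2]<.035)]
print("bearing",len(k),cv2.minEnclosingCircle((k[:,:2]*1000).astype(np.float32)),k.mean(0),k[:,2].std())
u,v=px(c,[.5526,-.1105,.027]);print(u,v)
for r in bot.find_in("top","bearing")[:3]: print(r, onz(c,*r["xy"],.027))
save("t2",cv2.resize(c["img"][120:320,150:400],None,fx=3,fy=3,interpolation=cv2.INTER_CUBIC))
```

```text
30.7167 [0.6638 0.1296 0.3727] [-179.9606    0.104    45.0146] 0.08712197029028539
[-0.04  0.1   0.01] [0.001  0.0003 0.1807]
bearing 263 ((552.3239135742188, -111.10468292236328), 23.578853607177734) [ 0.5518 -0.1112  0.0242] 0.001935558780138028
264.2 212.9
{'xy': [260.2, 212.6], 'score': 0.81} [ 0.5535 -0.1013  0.027 ]
{'xy': [208.5, 264.6], 'score': 0.65} [0.4376 0.0182 0.027 ]
```

View pics/t2.png

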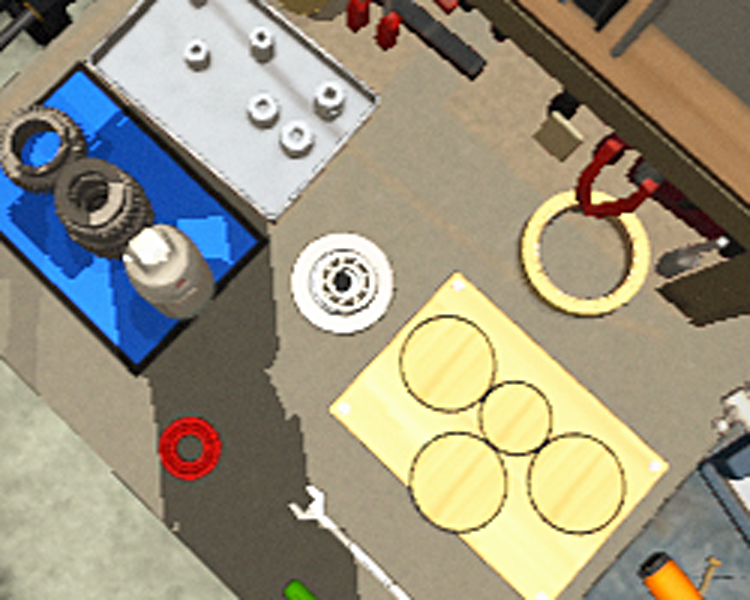

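The bearing lies flat, centred to under 1 mm at (342,282). The board is empty, with marks at (447,363), (458,482) and (577,483), and all three parts are upright on the mat. Now putting them back, ring gear first.

Run:
```python
from m import *
c=bot.capture("top")
for u,v in((447,363),(458,482),(577,483),(515,418)): print(onz(c,150+u/3-.33,120+v/3-.33,.010))
```

```text
[ 0.4882 -0.1899  0.01  ]
[ 0.3981 -0.1942  0.01  ]
[ 0.3956 -0.2849  0.01  ]
[ 0.4451 -0.2404  0.01  ]
```

Emit:
{"fn": "creep_tool", "kwargs": {
  "plan": {"rows":[[0, 0, 0, 0.0006, 0.0002, 0.03, 0.087], [0, 0, 0, 0.0006, 0.0002, 0.065, 0.087], [0, 0, 0, 0.0006, 0.0002, 0.1, 0.087], [0, 0, 0, 0.0006, 0.0002, 0.135, 0.087], [0, 0, 0, 0.0006, 0.0002, 0.16, 0.087], [0, 0, 0, 0.0006, 0.0002, 0.172, 0.087], [0, 0, 0, 0.0006, 0.0002, 0.176, 0.087], [0, 0, 0, 0.0006, 0.0002, 0.176, 0.087]]}
}}

```text
clock: 31.53
eef_pos: [0.6649, 0.1294, 0.197]
tcp_rot: [-180.0, 0.0, 44.9]
wrist_force: [-0.3, 0.4, 0.8]
grip_width: 0.0873
grip_force: 0.0
```

Emit:
{"fn": "creep_tool", "kwargs": {
  "plan": {"rows":[[0, 0, 0, 0, 0, 0.002, 0.087], [0, 0, 0, 0, 0, 0.002, 0.087], [0, 0, 0, 0, 0, 0.002, 0.087], [0, 0, 0, 0, 0, 0.002, 0.087]]}
}}

```text
clock: 31.87
eef_pos: [0.6653, 0.1303, 0.1969]
tcp_rot: [179.9, -0.1, 45.0]
wrist_force: [-0.0, -0.1, 0.9]
grip_width: 0.0866
grip_force: 0.0
```

```bash
python3 go.py .6644 .1299 .0284
```

```text
31.8667 [0.6653 0.1303 0.1969] [179.897   -0.1101  45.0063] 0.08657764346712073
[ 0.1  -0.11  0.01] [-0.0009 -0.0004  0.0045]
```

Emit:
{"fn": "creep_tool", "kwargs": {
  "plan": {"rows":[[0, 0, 0, -0.0007, 0, 0.003, 0.087], [0, 0, 0, -0.0007, 0, 0.003, 0.087], [0, 0, 0, -0.0007, 0, 0.003, 0.087], [0, 0, 0, -0.0007, 0, 0.003, 0.087]]}
}}

```text
clock: 32.2
eef_pos: [0.6643, 0.1298, 0.1923]
tcp_rot: [-180.0, 0.0, 45.0]
wrist_force: [0.1, 0.0, 0.6]
grip_width: 0.0869
grip_force: 0.0
```

```bash
python3 go.py .6644 .1299 .0284
```

```text
32.2 [0.6643 0.1298 0.1923] [-179.9957    0.0054   45.006 ] 0.0868596235131732
[-0.    0.01  0.01] [ 0.0002 -0.     -0.0001]
```

Emit:
{"fn": "creep_tool", "kwargs": {
  "plan": {"rows":[[0, 0, 0, 0, 0, 0, 0.06], [0, 0, 0, 0, 0, 0, 0.06], [0, 0, 0, 0, 0, 0, 0.06], [0, 0, 0, 0, 0, 0, 0.06], [0, 0, 0, 0, 0, 0, 0.06], [0, 0, 0, 0, 0, 0, 0.06], [0, 0, 0, 0, 0, 0, 0.06], [0, 0, 0, 0, 0, 0, 0.06]]},
  "force": 40
}}

```text
clock: 32.87
eef_pos: [0.6643, 0.1298, 0.1923]
tcp_rot: [-180.0, 0.0, 45.0]
wrist_force: [0.3, 0.7, 0.5]
grip_width: 0.0674
grip_force: 39.9
```

```bash
python3 go.py .396 -.2805 .0343
```

```text
32.8667 [0.6643 0.1298 0.1923] [-179.9927    0.0007   45.0009] 0.06742481058675437
[-0.01  0.    0.  ] [-0.4799  0.1004 -0.006 ]
```

Emit:
{"fn": "creep_tool", "kwargs": {
  "plan": {"rows":[[0, 0, 0, 0, 0, -0.015, 0.06], [0, 0, 0, 0, 0, -0.04, 0.06], [0, 0, 0, 0, 0, -0.075, 0.06], [0, 0, 0, 0, 0, -0.11, 0.06], [0, 0, 0, 0, 0, -0.145, 0.06], [0, 0, 0, 0, 0, -0.175, 0.06], [0, 0, 0, 0, 0, -0.195, 0.06], [0, 0, 0, -0.01, 0.002, -0.195, 0.06]]}
}}

```text
clock: 33.53
eef_pos: [0.6601, 0.1224, 0.3936]
tcp_rot: [179.5, -0.6, 45.1]
wrist_force: [2.1, 0.3, -3.8]
grip_width: 0.068
grip_force: 39.8
```

Emit:
{"fn": "creep_tool", "kwargs": {
  "plan": {"rows":[[0, 0, 0, -0.035, 0.007, 0, 0.06], [0, 0, 0, -0.07, 0.014, 0, 0.06], [0, 0, 0, -0.105, 0.022, 0, 0.06], [0, 0, 0, -0.14, 0.029, 0, 0.06], [0, 0, 0, -0.175, 0.036, 0, 0.06], [0, 0, 0, -0.21, 0.043, 0, 0.06], [0, 0, 0, -0.245, 0.051, 0, 0.06], [0, 0, 0, -0.28, 0.058, 0, 0.06]]}
}}

```text
clock: 34.2
eef_pos: [0.499, -0.1188, 0.3857]
tcp_rot: [-179.8, 0.1, 45.0]
wrist_force: [1.4, 0.1, -5.0]
grip_width: 0.0675
grip_force: 39.8
```

Emit:
{"fn": "creep_tool", "kwargs": {
  "plan": {"rows":[[0, 0, 0, -0.035, 0.007, 0, 0.06], [0, 0, 0, -0.07, 0.015, 0, 0.06], [0, 0, 0, -0.105, 0.022, 0.02, 0.06], [0, 0, 0, -0.14, 0.03, 0.04, 0.06], [0, 0, 0, -0.17, 0.036, 0.07, 0.06], [0, 0, 0, -0.19, 0.04, 0.1, 0.06], [0, 0, 0, -0.19, 0.04, 0.13, 0.06], [0, 0, 0, -0.19, 0.04, 0.15, 0.06]]}
}}

```text
clock: 34.87
eef_pos: [0.393, -0.2808, 0.2343]
tcp_rot: [-179.7, 0.0, 44.8]
wrist_force: [0.0, 1.2, -6.0]
grip_width: 0.0677
grip_force: 39.8
```

Emit:
{"fn": "creep_tool", "kwargs": {
  "plan": {"rows":[[0, 0, 0, 0, 0, 0, 0.06], [0, 0, 0, 0, 0, 0, 0.06], [0, 0, 0, 0, 0, 0, 0.06], [0, 0, 0, 0, 0, 0, 0.06]]}
}}

```text
clock: 35.2
eef_pos: [0.396, -0.2804, 0.2386]
tcp_rot: [179.8, 0.0, 45.0]
wrist_force: [0.5, -0.2, -5.0]
grip_width: 0.0677
grip_force: 39.8
```

```bash
python3 go.py .396 -.2805 .0343
```

```text
35.2 [ 0.396  -0.2804  0.2386] [179.8494   0.014   45.0459] 0.0677351606426651
[0.15 0.01 0.05] [-0.0001 -0.0001  0.0403]
```

Emit:
{"fn": "creep_tool", "kwargs": {
  "plan": {"rows":[[0, 0, 0, 0, 0, 0.015, 0.06], [0, 0, 0, 0, 0, 0.028, 0.06], [0, 0, 0, 0, 0, 0.035, 0.06], [0, 0, 0, 0, 0, 0.035, 0.06], [0, 0, 0, 0, 0, 0.035, 0.06], [0, 0, 0, 0, 0, 0.035, 0.06], [0, 0, 0, 0, 0, 0.035, 0.06], [0, 0, 0, 0, 0, 0.035, 0.06]]}
}}

```text
clock: 35.87
eef_pos: [0.3959, -0.2805, 0.203]
tcp_rot: [179.9, 0.0, 45.0]
wrist_force: [-0.6, 0.2, -4.9]
grip_width: 0.068
grip_force: 39.8
```

```bash
python3 go.py .396 -.2805 .0343
```

```text
35.8667 [ 0.3959 -0.2805  0.203 ] [179.9145   0.0066  45.0101] 0.06796092641280865
[0.09 0.01 0.01] [0.0001 0.0001 0.0047]
```

Emit:
{"fn": "creep_tool", "kwargs": {
  "plan": {"rows":[[0, 0, 0, 0, 0, 0.002, 0.06], [0, 0, 0, 0, 0, 0.002, 0.06], [0, 0, 0, 0, 0, 0.002, 0.06], [0, 0, 0, 0, 0, 0.002, 0.06]]}
}}

```text
clock: 36.2
eef_pos: [0.3956, -0.2804, 0.2003]
tcp_rot: [-180.0, 0.0, 45.0]
wrist_force: [-0.6, -0.2, -4.6]
grip_width: 0.0676
grip_force: 39.8
```

```bash
python3 go.py .396 -.2805 .0343
```

```text
36.2 [ 0.3956 -0.2804  0.2003] [-179.9923    0.0003   45.0016] 0.06758675007444347
[-0.01  0.    0.  ] [0.0002 0.0003 0.002 ]
```

Emit:
{"fn": "creep_tool", "kwargs": {
  "plan": {"rows":[[0, 0, 0, 0.0002, 0.0003, 0.0015, 0.06], [0, 0, 0, 0.0002, 0.0003, 0.0015, 0.06], [0, 0, 0, 0.0002, 0.0003, 0.0015, 0.06], [0, 0, 0, 0.0002, 0.0003, 0.0015, 0.06]]}
}}

```text
clock: 36.53
eef_pos: [0.396, -0.2805, 0.1988]
tcp_rot: [-180.0, -0.0, 45.0]
wrist_force: [-0.1, 0.0, -5.6]
grip_width: 0.0676
grip_force: 39.8
```

Emit:
{"fn": "creep_tool", "kwargs": {
  "plan": {"rows":[[0, 0, 0, 0, 0, 0.0006, 0.06], [0, 0, 0, 0, 0, 0.0006, 0.06], [0, 0, 0, 0, 0, 0.0006, 0.06]]}
}}

```text
clock: 36.78
eef_pos: [0.396, -0.2805, 0.1983]
tcp_rot: [180.0, 0.0, 45.0]
wrist_force: [0.6, -0.0, -5.0]
grip_width: 0.0677
grip_force: 39.8
```

Emit:
{"fn": "creep_tool", "kwargs": {
  "plan": {"rows":[[0, 0, 0, 0, 0, 0.0006, 0.06], [0, 0, 0, 0, 0, 0.0006, 0.06], [0, 0, 0, 0, 0, 0.0006, 0.06]]}
}}

```text
clock: 37.03
eef_pos: [0.396, -0.2805, 0.1982]
tcp_rot: [180.0, 0.0, 45.0]
wrist_force: [-0.7, 1.0, 4.0]
grip_width: 0.0674
grip_force: 40.0
```

Emit:
{"fn": "creep_tool", "kwargs": {
  "plan": {"rows":[[0, 0, 0, 0, 0, 0.0003, 0.06], [0, 0, 0, 0, 0, 0.0003, 0.06], [0, 0, 0, 0, 0, 0.0003, 0.06]]}
}}

```text
clock: 37.28
eef_pos: [0.396, -0.2804, 0.1982]
tcp_rot: [180.0, 0.0, 45.0]
wrist_force: [-2.2, 1.6, 6.9]
grip_width: 0.0674
grip_force: 40.1
```

Emit:
{"fn": "creep_tool", "kwargs": {
  "plan": {"rows":[[0, 0, 0, 0, 0, -0.0005, 0.075], [0, 0, 0, 0, 0, -0.0005, 0.087], [0, 0, 0, 0, 0, -0.0005, 0.087], [0, 0, 0, 0, 0, -0.0005, 0.087], [0, 0, 0, 0, 0, -0.03, 0.087], [0, 0, 0, 0, 0, -0.07, 0.087], [0, 0, 0, 0, 0, -0.11, 0.087], [0, 0, 0, 0, 0, -0.15, 0.087]]}
}}

```text
clock: 37.95
eef_pos: [0.3958, -0.2803, 0.3485]
tcp_rot: [-179.9, -0.0, 45.0]
wrist_force: [1.1, -1.3, 0.0]
grip_width: 0.0867
grip_force: 0.0
```

Emit:
{"fn": "creep_tool", "kwargs": {
  "plan": {"rows":[[0, 0, 0, 0, 0, -0.035, 0.087], [0, 0, 0, 0.03, -0.0075, -0.035, 0.087], [0, 0, 0, 0.07, -0.0175, -0.035, 0.087], [0, 0, 0, 0.11, -0.0275, -0.035, 0.087], [0, 0, 0, 0.15, -0.0375, -0.035, 0.087], [0, 0, 0, 0.19, -0.0475, -0.035, 0.087], [0, 0, 0, 0.23, -0.0575, -0.035, 0.087], [0, 0, 0, 0.27, -0.0675, -0.035, 0.087]]}
}}

```text
clock: 38.62
eef_pos: [0.5398, -0.0398, 0.3822]
tcp_rot: [-180.0, 0.0, 45.0]
wrist_force: [0.5, -1.0, -0.6]
grip_width: 0.0869
grip_force: 0.0
```

Emit:
{"fn": "creep_tool", "kwargs": {
  "plan": {"rows":[[0, 0, 0, 0.04, -0.01, 0, 0.087], [0, 0, 0, 0.08, -0.02, 0, 0.087], [0, 0, 0, 0.11, -0.028, 0, 0.087], [0, 0, 0, 0.1274, -0.0322, 0, 0.087], [0, 0, 0, 0.1274, -0.0322, 0, 0.087], [0, 0, 0, 0.1274, -0.0322, 0, 0.087], [0, 0, 0, 0.1274, -0.0322, 0, 0.087], [0, 0, 0, 0.1274, -0.0322, 0, 0.087]]}
}}

```text
clock: 39.28
eef_pos: [0.6059, 0.0699, 0.3821]
tcp_rot: [-180.0, 0.1, 44.9]
wrist_force: [-0.8, -0.2, 0.2]
grip_width: 0.0868
grip_force: 0.0
```

```bash
python3 go.py .6065 .0711 .088
```

Run:
```python
from m import *
c=bot.capture("top"); P,ok=cloud(c)
for w,g,lo,hi,r in(("ring",[.396,-.281],.040,.05,.03),):
    q=P[ok&(np.hypot(P[...,0]-g[0],P[...,1]-g[1])<r)&(P[...,2]>lo)&(P[...,2]<hi)]
    print(w,len(q),q.mean(0),cv2.minEnclosingCircle((q[:,:2]*1000).astype(np.float32)))
```

```text
39.2833 [0.6059 0.0699 0.3821] [-179.9629    0.062    44.9226] 0.08675595065041483
[-0.04  0.06 -0.08] [ 0.0014 -0.0003  0.1301]
ring 188 [ 0.3954 -0.2804  0.0438] ((395.5115966796875, -280.46173095703125), 25.14468765258789)
```

Emit:
{"fn": "creep_tool", "kwargs": {
  "plan": {"rows":[[0, 0, 0, 0, 0, 0.03, 0.087], [0, 0, 0, 0, 0, 0.06, 0.087], [0, 0, 0, 0, 0, 0.09, 0.087], [0, 0, 0, 0, 0, 0.115, 0.087], [0, 0, 0, 0, 0, 0.126, 0.087], [0, 0, 0, 0, 0, 0.126, 0.087], [0, 0, 0, 0, 0, 0.126, 0.087], [0, 0, 0, 0, 0, 0.126, 0.087]]}
}}

```text
clock: 40.0
eef_pos: [0.6073, 0.0706, 0.258]
tcp_rot: [179.9, -0.1, 45.0]
wrist_force: [0.3, -0.4, -0.1]
grip_width: 0.0867
grip_force: 0.0
```

Emit:
{"fn": "creep_tool", "kwargs": {
  "plan": {"rows":[[0, 0, 0, 0, 0, 0.002, 0.087], [0, 0, 0, 0, 0, 0.002, 0.087], [0, 0, 0, 0, 0, 0.002, 0.087], [0, 0, 0, 0, 0, 0.002, 0.087]]}
}}

```text
clock: 40.33
eef_pos: [0.6067, 0.0711, 0.2551]
tcp_rot: [179.9, -0.0, 45.0]
wrist_force: [-0.8, 0.2, 0.2]
grip_width: 0.0868
grip_force: 0.0
```

```bash
python3 go.py .6065 .0711 .0884
```

```text
40.3333 [0.6067 0.0711 0.2551] [179.9419  -0.0484  45.0098] 0.08679944901391944
[ 0.06 -0.05  0.01] [-0.0001 -0.0001  0.0027]
```

Emit:
{"fn": "creep_tool", "kwargs": {
  "plan": {"rows":[[0, 0, 0, 0, 0, 0.002, 0.087], [0, 0, 0, 0, 0, 0.002, 0.087], [0, 0, 0, 0, 0, 0.002, 0.07], [0, 0, 0, 0, 0, 0.002, 0.05], [0, 0, 0, 0, 0, 0.002, 0.05], [0, 0, 0, 0, 0, 0.002, 0.05], [0, 0, 0, 0, 0, 0.002, 0.05], [0, 0, 0, 0, 0, 0.002, 0.05]]},
  "force": 45
}}

```text
clock: 41.0
eef_pos: [0.6064, 0.0712, 0.2523]
tcp_rot: [-180.0, 0.0, 45.0]
wrist_force: [-0.2, 0.7, -0.4]
grip_width: 0.0583
grip_force: 44.9
```

Emit:
{"fn": "creep_tool", "kwargs": {
  "plan": {"rows":[[0, 0, 0, 0, 0, 0, 0.05], [0, 0, 0, 0, 0, 0, 0.05], [0, 0, 0, 0, 0, 0, 0.05], [0, 0, 0, 0, 0, 0, 0.05]]}
}}

```text
clock: 41.33
eef_pos: [0.6064, 0.0712, 0.2524]
tcp_rot: [-180.0, 0.0, 45.0]
wrist_force: [-1.6, 1.0, 1.4]
grip_width: 0.0577
grip_force: 44.9
```

```bash
python3 go.py .3975 -.1927 .094
```

```text
41.3333 [0.6064 0.0712 0.2524] [-179.9796    0.0058   45.001 ] 0.057707246605920554
[-0.02  0.01  0.  ] [-0.3343  0.0389 -0.0056]
```

Emit:
{"fn": "creep_tool", "kwargs": {
  "plan": {"rows":[[0, 0, 0, 0, 0, -0.015, 0.05], [0, 0, 0, 0, 0, -0.04, 0.05], [0, 0, 0, 0, 0, -0.07, 0.05], [0, 0, 0, 0, 0, -0.1, 0.05], [0, 0, 0, 0, 0, -0.13, 0.05], [0, 0, 0, 0, 0, -0.16, 0.05], [0, 0, 0, 0, 0, -0.19, 0.05], [0, 0, 0, 0, 0, -0.19, 0.05]]}
}}

```text
clock: 42.0
eef_pos: [0.6077, 0.071, 0.4477]
tcp_rot: [179.5, -0.4, 45.0]
wrist_force: [2.7, -0.7, -5.3]
grip_width: 0.0581
grip_force: 44.9
```

Emit:
{"fn": "creep_tool", "kwargs": {
  "plan": {"rows":[[0, 0, 0, -0.03, 0.0035, 0, 0.05], [0, 0, 0, -0.07, 0.008, 0, 0.05], [0, 0, 0, -0.11, 0.013, 0, 0.05], [0, 0, 0, -0.15, 0.018, 0, 0.05], [0, 0, 0, -0.19, 0.022, 0, 0.05], [0, 0, 0, -0.23, 0.027, 0, 0.05], [0, 0, 0, -0.27, 0.0315, 0, 0.05], [0, 0, 0, -0.305, 0.0355, 0, 0.05]]}
}}

```text
clock: 42.67
eef_pos: [0.4135, -0.1706, 0.4398]
tcp_rot: [-179.7, 0.1, 45.0]
wrist_force: [0.7, -1.3, -7.1]
grip_width: 0.0581
grip_force: 45.0
```

Emit:
{"fn": "creep_tool", "kwargs": {
  "plan": {"rows":[[0, 0, 0, -0.02, 0.0025, 0.01, 0.05], [0, 0, 0, -0.0293, 0.0034, 0.03, 0.05], [0, 0, 0, -0.0293, 0.0034, 0.06, 0.05], [0, 0, 0, -0.0293, 0.0034, 0.09, 0.05], [0, 0, 0, -0.0293, 0.0034, 0.12, 0.05], [0, 0, 0, -0.0293, 0.0034, 0.14, 0.05], [0, 0, 0, -0.0293, 0.0034, 0.14, 0.05], [0, 0, 0, -0.0293, 0.0034, 0.14, 0.05]]}
}}

```text
clock: 43.33
eef_pos: [0.3968, -0.1923, 0.3004]
tcp_rot: [-179.7, 0.0, 45.0]
wrist_force: [0.6, -0.1, -6.1]
grip_width: 0.0577
grip_force: 45.0
```

Emit:
{"fn": "creep_tool", "kwargs": {
  "plan": {"rows":[[0, 0, 0, 0, 0, 0, 0.05], [0, 0, 0, 0, 0, 0, 0.05], [0, 0, 0, 0, 0, 0, 0.05], [0, 0, 0, 0, 0, 0, 0.05]]}
}}

```text
clock: 43.67
eef_pos: [0.3979, -0.193, 0.3035]
tcp_rot: [179.8, -0.0, 45.0]
wrist_force: [-0.6, 0.8, -6.8]
grip_width: 0.0581
grip_force: 45.0
```

```bash
python3 go.py .3975 -.1927 .094
```

```text
43.6667 [ 0.3979 -0.193   0.3035] [179.8411  -0.0109  45.0152] 0.05813795642821713
[ 0.16 -0.01  0.02] [-0.0001 -0.0006  0.0455]
```

Emit:
{"fn": "creep_tool", "kwargs": {
  "plan": {"rows":[[0, 0, 0, 0, 0, 0.02, 0.05], [0, 0, 0, 0, 0, 0.033, 0.05], [0, 0, 0, 0, 0, 0.04, 0.05], [0, 0, 0, 0, 0, 0.04, 0.05], [0, 0, 0, 0, 0, 0.04, 0.05], [0, 0, 0, 0, 0, 0.04, 0.05], [0, 0, 0, 0, 0, 0.04, 0.05], [0, 0, 0, 0, 0, 0.04, 0.05]]}
}}

```text
clock: 44.33
eef_pos: [0.3979, -0.193, 0.263]
tcp_rot: [179.9, -0.0, 45.0]
wrist_force: [0.2, 0.9, -6.5]
grip_width: 0.0582
grip_force: 45.0
```

Emit:
{"fn": "creep_tool", "kwargs": {
  "plan": {"rows":[[0, 0, 0, 0, 0, 0.001, 0.05], [0, 0, 0, 0, 0, 0.001, 0.05], [0, 0, 0, 0, 0, 0.001, 0.05], [0, 0, 0, 0, 0, 0.001, 0.05]]}
}}

```text
clock: 44.67
eef_pos: [0.3976, -0.1929, 0.2614]
tcp_rot: [180.0, 0.0, 45.0]
wrist_force: [0.2, 0.4, -6.6]
grip_width: 0.058
grip_force: 45.0
```

```bash
python3 go.py .3975 -.1927 .094
```

```text
44.6667 [ 0.3976 -0.1929  0.2614] [179.9943   0.      44.9984] 0.057983442322038066
[ 0.01  0.   -0.  ] [ 0.     -0.0002  0.0034]
```

Emit:
{"fn": "creep_tool", "kwargs": {
  "plan": {"rows":[[0, 0, 0, 0, 0, 0.0015, 0.05], [0, 0, 0, 0, 0, 0.0028, 0.05], [0, 0, 0, 0, 0, 0.0028, 0.05], [0, 0, 0, 0, 0, 0.0028, 0.05]]}
}}

```text
clock: 45.0
eef_pos: [0.3977, -0.1928, 0.2587]
tcp_rot: [180.0, -0.0, 45.0]
wrist_force: [-0.3, 0.5, -2.7]
grip_width: 0.0579
grip_force: 44.9
```

Emit:
{"fn": "creep_tool", "kwargs": {
  "plan": {"rows":[[0, 0, 0, 0, 0, 0.0006, 0.05], [0, 0, 0, 0, 0, 0.0006, 0.05], [0, 0, 0, 0, 0, 0.0006, 0.05]]}
}}

```text
clock: 45.25
eef_pos: [0.3978, -0.1927, 0.2586]
tcp_rot: [180.0, -0.0, 45.0]
wrist_force: [0.1, 4.3, 4.7]
grip_width: 0.0581
grip_force: 44.9
```

Emit:
{"fn": "creep_tool", "kwargs": {
  "plan": {"rows":[[0, 0, 0, 0, 0, 0.0005, 0.05], [0, 0, 0, 0, 0, 0.0005, 0.05], [0, 0, 0, 0, 0, 0.0005, 0.05]]}
}}

```text
clock: 45.5
eef_pos: [0.3979, -0.1925, 0.2585]
tcp_rot: [179.9, -0.0, 45.0]
wrist_force: [1.6, 4.2, 10.4]
grip_width: 0.0579
grip_force: 44.8
```

```bash
python3 go.py .3975 -.1927 .094
```

```text
45.5 [ 0.3979 -0.1925  0.2585] [179.9387  -0.0449  44.9763] 0.057880358034152764
[ 0.06 -0.04 -0.02] [-0.0004 -0.0001  0.0005]
```

Emit:
{"fn": "creep_tool", "kwargs": {
  "plan": {"rows":[[0, 0, 0, 0, 0, -0.001, 0.05], [0, 0, 0, 0, 0, -0.001, 0.065], [0, 0, 0, 0, 0, -0.001, 0.087], [0, 0, 0, 0, 0, -0.001, 0.087], [0, 0, 0, 0, 0, -0.001, 0.087], [0, 0, 0, 0, 0, -0.03, 0.087], [0, 0, 0, 0, 0, -0.07, 0.087], [0, 0, 0, 0, 0, -0.11, 0.087]]}
}}

```text
clock: 46.17
eef_pos: [0.3973, -0.1928, 0.3677]
tcp_rot: [-179.8, 0.0, 45.0]
wrist_force: [0.8, -1.5, -0.5]
grip_width: 0.0861
grip_force: 0.0
```

Emit:
{"fn": "creep_tool", "kwargs": {
  "plan": {"rows":[[0, 0, 0, 0.005, 0, -0.02, 0.087], [0, 0, 0, 0.04, -0.006, -0.02, 0.087], [0, 0, 0, 0.08, -0.012, -0.02, 0.087], [0, 0, 0, 0.12, -0.018, -0.02, 0.087], [0, 0, 0, 0.16, -0.024, -0.02, 0.087], [0, 0, 0, 0.2, -0.03, -0.02, 0.087], [0, 0, 0, 0.235, -0.036, -0.02, 0.087], [0, 0, 0, 0.2566, -0.039, -0.02, 0.087]]}
}}

```text
clock: 46.83
eef_pos: [0.553, 0.019, 0.3874]
tcp_rot: [180.0, -0.1, 45.1]
wrist_force: [0.8, -0.1, 0.2]
grip_width: 0.0868
grip_force: 0.0
```

Emit:
{"fn": "creep_tool", "kwargs": {
  "plan": {"rows":[[0, 0, 0, 0, 0, 0, 0.087], [0, 0, 0, 0, 0, 0, 0.087], [0, 0, 0, 0, 0, 0, 0.087], [0, 0, 0, 0, 0, 0, 0.087]]}
}}

```text
clock: 47.17
eef_pos: [0.5508, 0.0152, 0.3872]
tcp_rot: [-180.0, 0.1, 44.9]
wrist_force: [-0.4, 0.2, -0.4]
grip_width: 0.087
grip_force: 0.0
```

```bash
python3 go.py .5517 .0165 .121
```

Run:
```python
from m import *
c=bot.capture("top"); P,ok=cloud(c)
for w,g,lo,hi,r in(("ring",[.396,-.281],.040,.05,.03),("stack",[.398,-.192],.117,.13,.03)):
    q=P[ok&(np.hypot(P[...,0]-g[0],P[...,1]-g[1])<r)&(P[...,2]>lo)&(P[...,2]<hi)]
    print(w,len(q),q.mean(0),cv2.minEnclosingCircle((q[:,:2]*1000).astype(np.float32)))
```

```text
47.1667 [0.5508 0.0152 0.3872] [-179.9524    0.0623   44.9269] 0.08701906523924806
[-0.05  0.06 -0.07] [ 0.0017 -0.0001  0.1022]
ring 188 [ 0.3954 -0.2804  0.0438] ((395.505126953125, -280.6726379394531), 25.12738800048828)
stack 327 [ 0.3989 -0.1916  0.1217] ((398.7213134765625, -191.77389526367188), 24.657751083374023)
```

Emit:
{"fn": "creep_tool", "kwargs": {
  "plan": {"rows":[[0, 0, 0, 0.0008, 0, 0.03, 0.087], [0, 0, 0, 0.0008, 0, 0.06, 0.087], [0, 0, 0, 0.0008, 0, 0.085, 0.087], [0, 0, 0, 0.0008, 0, 0.101, 0.087], [0, 0, 0, 0.0008, 0, 0.101, 0.087], [0, 0, 0, 0.0008, 0, 0.101, 0.087], [0, 0, 0, 0.0008, 0, 0.101, 0.087], [0, 0, 0, 0.0008, 0, 0.101, 0.087]]}
}}

```text
clock: 47.88
eef_pos: [0.5526, 0.0163, 0.288]
tcp_rot: [179.9, -0.1, 45.0]
wrist_force: [0.3, 0.2, 0.3]
grip_width: 0.087
grip_force: 0.0
```

Emit:
{"fn": "creep_tool", "kwargs": {
  "plan": {"rows":[[0, 0, 0, 0, 0, 0, 0.087], [0, 0, 0, 0, 0, 0, 0.087], [0, 0, 0, 0, 0, 0, 0.087], [0, 0, 0, 0, 0, 0, 0.087]]}
}}

```text
clock: 48.22
eef_pos: [0.5521, 0.0168, 0.2869]
tcp_rot: [180.0, -0.0, 45.0]
wrist_force: [0.4, 0.0, 0.9]
grip_width: 0.0868
grip_force: 0.0
```

```bash
python3 go.py .5517 .0165 .121
```

```text
48.2167 [0.5521 0.0168 0.2869] [179.9572  -0.0304  45.0078] 0.08684339635141214
[ 0.04 -0.03  0.01] [-0.0005 -0.0001  0.0019]
```

Emit:
{"fn": "creep_tool", "kwargs": {
  "plan": {"rows":[[0, 0, 0, -0.0004, 0, 0.001, 0.087], [0, 0, 0, -0.0004, 0, 0.001, 0.087], [0, 0, 0, -0.0004, 0, 0.001, 0.07], [0, 0, 0, -0.0004, 0, 0.001, 0.04], [0, 0, 0, -0.0004, 0, 0.001, 0.04], [0, 0, 0, -0.0004, 0, 0.001, 0.04], [0, 0, 0, -0.0004, 0, 0.001, 0.04], [0, 0, 0, -0.0004, 0, 0.001, 0.04]]},
  "force": 25
}}

```text
clock: 48.88
eef_pos: [0.5518, 0.0165, 0.2854]
tcp_rot: [180.0, -0.0, 45.0]
wrist_force: [-0.6, 0.4, -0.9]
grip_width: 0.0549
grip_force: 0.0
```

Emit:
{"fn": "creep_tool", "kwargs": {
  "plan": {"rows":[[0, 0, 0, 0, 0, 0, 0.04], [0, 0, 0, 0, 0, 0, 0.04], [0, 0, 0, 0, 0, 0, 0.04], [0, 0, 0, 0, 0, 0, 0.04], [0, 0, 0, 0, 0, 0, 0.04], [0, 0, 0, 0, 0, 0, 0.04]]}
}}

```text
clock: 49.38
eef_pos: [0.5518, 0.0165, 0.2854]
tcp_rot: [-180.0, 0.0, 45.0]
wrist_force: [-0.1, 0.2, -0.4]
grip_width: 0.0486
grip_force: 25.0
```

```bash
python3 go.py .4868 -.1891 .127
```

```text
49.3833 [0.5518 0.0165 0.2854] [-179.9927    0.0046   45.0037] 0.048585397890446594
[-0.01  0.    0.  ] [-0.1913  0.0994 -0.0056]
```

Emit:
{"fn": "creep_tool", "kwargs": {
  "plan": {"rows":[[0, 0, 0, 0, 0, -0.04, 0.04], [0, 0, 0, -0.01, 0.005, -0.08, 0.04], [0, 0, 0, -0.04, 0.021, -0.08, 0.04], [0, 0, 0, -0.07, 0.036, -0.08, 0.04], [0, 0, 0, -0.1, 0.052, -0.08, 0.04], [0, 0, 0, -0.13, 0.068, -0.08, 0.04], [0, 0, 0, -0.165, 0.086, -0.08, 0.04], [0, 0, 0, -0.1913, 0.0994, -0.08, 0.04]]}
}}

```text
clock: 50.05
eef_pos: [0.4858, -0.1913, 0.3652]
tcp_rot: [180.0, 0.0, 45.0]
wrist_force: [0.7, -0.3, -2.2]
grip_width: 0.0487
grip_force: 25.0
```

Emit:
{"fn": "creep_tool", "kwargs": {
  "plan": {"rows":[[0, 0, 0, 0, 0, 0, 0.04], [0, 0, 0, 0, 0, 0, 0.04], [0, 0, 0, 0, 0, 0.03, 0.04], [0, 0, 0, 0, 0, 0.055, 0.04], [0, 0, 0, 0, 0, 0.07, 0.04], [0, 0, 0, 0, 0, 0.07, 0.04], [0, 0, 0, 0, 0, 0.07, 0.04], [0, 0, 0, 0, 0, 0.07, 0.04]]}
}}

```text
clock: 50.72
eef_pos: [0.4874, -0.1885, 0.2961]
tcp_rot: [179.9, -0.0, 45.1]
wrist_force: [0.3, 0.4, -2.0]
grip_width: 0.0487
grip_force: 25.0
```

Emit:
{"fn": "creep_tool", "kwargs": {
  "plan": {"rows":[[0, 0, 0, 0, 0, 0, 0.04], [0, 0, 0, 0, 0, 0, 0.04], [0, 0, 0, 0, 0, 0, 0.04], [0, 0, 0, 0, 0, 0, 0.04]]}
}}

```text
clock: 51.05
eef_pos: [0.4869, -0.1891, 0.2961]
tcp_rot: [179.9, -0.0, 45.0]
wrist_force: [0.4, 0.5, -1.9]
grip_width: 0.0489
grip_force: 25.0
```

```bash
python3 go.py .4868 -.1891 .1272
```

```text
51.05 [ 0.4869 -0.1891  0.2961] [179.9264  -0.0162  45.0079] 0.04894721553641087
[ 0.07 -0.02  0.01] [-0.0001 -0.0001  0.0049]
```

Emit:
{"fn": "creep_tool", "kwargs": {
  "plan": {"rows":[[0, 0, 0, 0, 0, 0.002, 0.04], [0, 0, 0, 0, 0, 0.003, 0.04], [0, 0, 0, 0, 0, 0.003, 0.04], [0, 0, 0, 0, 0, 0.003, 0.04]]}
}}

```text
clock: 51.38
eef_pos: [0.4867, -0.1891, 0.2923]
tcp_rot: [-180.0, 0.0, 45.0]
wrist_force: [-0.1, -0.1, -3.5]
grip_width: 0.0486
grip_force: 25.0
```

Emit:
{"fn": "creep_tool", "kwargs": {
  "plan": {"rows":[[0, 0, 0, 0, 0, 0.001, 0.04], [0, 0, 0, 0, 0, 0.001, 0.04], [0, 0, 0, 0, 0, 0.001, 0.04]]}
}}

```text
clock: 51.63
eef_pos: [0.4868, -0.1891, 0.2914]
tcp_rot: [-180.0, 0.0, 45.0]
wrist_force: [0.4, 0.3, -1.4]
grip_width: 0.0491
grip_force: 25.0
```

Emit:
{"fn": "creep_tool", "kwargs": {
  "plan": {"rows":[[0, 0, 0, 0, 0, 0.0004, 0.04], [0, 0, 0, 0, 0, 0.0004, 0.04], [0, 0, 0, 0, 0, 0.0004, 0.04]]}
}}

```text
clock: 51.88
eef_pos: [0.4868, -0.1891, 0.2913]
tcp_rot: [180.0, -0.0, 45.0]
wrist_force: [-0.0, -0.3, 1.2]
grip_width: 0.0487
grip_force: 25.0
```

Emit:
{"fn": "creep_tool", "kwargs": {
  "plan": {"rows":[[0, 0, 0, 0, 0, 0, 0.055], [0, 0, 0, 0, 0, 0, 0.065], [0, 0, 0, 0, 0, 0, 0.087], [0, 0, 0, 0, 0, 0, 0.087], [0, 0, 0, 0, 0, 0, 0.087], [0, 0, 0, 0, 0, -0.03, 0.087], [0, 0, 0, 0, 0, -0.065, 0.087], [0, 0, 0, 0, 0, -0.1, 0.087]]}
}}

```text
clock: 52.55
eef_pos: [0.4865, -0.189, 0.3914]
tcp_rot: [-179.8, 0.0, 45.0]
wrist_force: [1.9, -0.1, 0.4]
grip_width: 0.0861
grip_force: 0.0
```

Emit:
{"fn": "creep_tool", "kwargs": {
  "plan": {"rows":[[0, 0, 0, 0.03, -0.02, -0.02, 0.087], [0, 0, 0, 0.06, -0.04, -0.03, 0.087], [0, 0, 0, 0.09, -0.06, -0.03, 0.087], [0, 0, 0, 0.12, -0.08, -0.03, 0.087], [0, 0, 0, 0.15, -0.1, -0.03, 0.087], [0, 0, 0, 0.18, -0.12, -0.03, 0.087], [0, 0, 0, 0.21, -0.14, -0.03, 0.087], [0, 0, 0, 0.24, -0.16, -0.03, 0.087]]}
}}

```text
clock: 53.22
eef_pos: [0.5433, 0.0956, 0.4211]
tcp_rot: [180.0, 0.0, 45.0]
wrist_force: [0.1, -0.1, -0.6]
grip_width: 0.0867
grip_force: 0.0
```

Emit:
{"fn": "creep_tool", "kwargs": {
  "plan": {"rows":[[0, 0, 0, 0, 0, 0, 0.087], [0, 0, 0, 0, 0, 0, 0.087], [0, 0, 0, 0, 0, 0, 0.087], [0, 0, 0, 0, 0, 0, 0.087]]}
}}

```text
clock: 53.55
eef_pos: [0.5432, 0.0927, 0.4209]
tcp_rot: [-180.0, 0.0, 44.9]
wrist_force: [0.3, 0.3, 0.2]
grip_width: 0.0864
grip_force: 0.0
```

Run:
```python
from m import *
c=bot.capture("top"); P,ok=cloud(c); s=bot.capture("side"); Q,okq=cloud(s)
for w,g,lo,hi,r in(("ring",[.396,-.281],.040,.05,.03),("stack",[.398,-.192],.117,.13,.03),("bearing",[.5526,-.1105],.02,.035,.04)):
    q=P[ok&(np.hypot(P[...,0]-g[0],P[...,1]-g[1])<r)&(P[...,2]>lo)&(P[...,2]<hi)]
    print(w,len(q),q.mean(0),cv2.minEnclosingCircle((q[:,:2]*1000).astype(np.float32)))
for w,g in(("can",[.487,-.187]),("stack",[.398,-.192])):
    q=Q[okq&(np.hypot(Q[...,0]-g[0],Q[...,1]-g[1])<.04)]
    for lo,hi in ((.03,.06),(.07,.1),(.11,.128)):
        k=q[(q[:,2]>lo)&(q[:,2]<hi)]; print(w,lo,len(k),circ(k[:,:2]) if len(k)>10 else 0)
a=cv2.resize(c["img"][170:320,200:390],None,fx=2.1,fy=2.1); b=cv2.resize(s["img"][100:250,200:390],None,fx=2.1,fy=2.1)
save("end",np.hstack([a,b]))
```

```text
ring 188 [ 0.3956 -0.2807  0.0437] ((395.7020568847656, -280.7682189941406), 25.213260650634766)
stack 328 [ 0.3988 -0.1916  0.1216] ((398.7464599609375, -191.87210083007812), 24.724912643432617)
bearing 264 [ 0.5519 -0.111   0.0241] ((551.8447265625, -111.37705993652344), 23.55613899230957)
can 0.03 301 [ 0.4882 -0.1876  0.0256]
can 0.07 328 [ 0.4883 -0.1877  0.0259]
can 0.11 208 [ 0.4885 -0.1878  0.0255]
stack 0.03 371 [ 0.3988 -0.192   0.03  ]
stack 0.07 400 [ 0.3992 -0.193   0.0297]
stack 0.11 323 [ 0.3984 -0.1869  0.0203]
```

View pics/end.png

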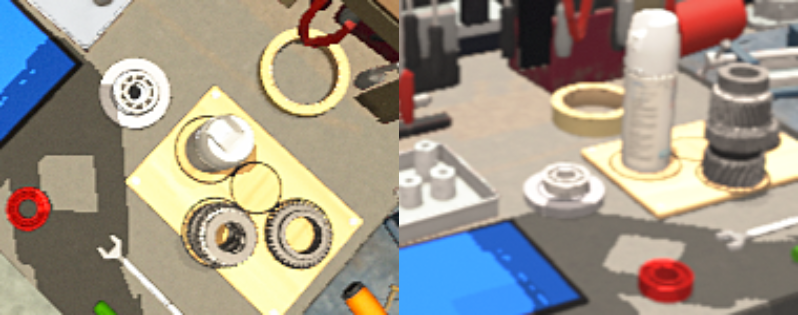

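Everything is in place: the bearing sits on the plate (left view 135,92), and the can (222,140), stack (220,232) and ring gear (300,230) are upright on their old places to within 1 mm. Handing in.

```bash
python3 -c "
from rig import bot; print(bot.job_done())"
```

```text
the job is handed in; nothing more can be done
None
```

The job is handed in: the bearing lies flat in the centre of the press plate, and the gear stack, ring gear and spray can are back upright on their original places, all measured within about 1 mm, in about 54 s on the robot clock.

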